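# Put the rinsed cup and its lid up to dry

## Task

Put the rinsed steel cup up to dry: first take its lid off and lay it, knob up, flat on the sloped ledge behind the lip. Then lay the cup on its side in the raised V rest and let go of it, so that you can take it again another way, and finally hang it upside down over the upright peg so that the peg's head carries it from inside. Set things down, do not drop them, and leave the other things on the table where they are.

Things in the scene. Friction and masses are not known exactly. Their poses are not given: they have to be found in the camera images.
- cup: open plain steel cup, a straight round tube 60 mm outside and 54 mm inside, 90 mm tall, closed by a 4 mm floor at one end, 120 g. It starts upright on the table with its lid on. Origin: centre of the underside of the floor; z runs along the cup's axis towards the mouth (mouth at z = 90 mm).
- cup_mid (a point): point on the cup's axis half-way along it, 45 mm from either end
- cup_floor (a point): centre of the cup's inner floor, 4 mm from the origin towards the mouth
- lid: steel lid of the cup: a round flange 66 mm across and 4 mm thick, under it a loose plug 46 mm across and 5 mm deep, on top a black round knob 24 mm across from 10 to 32 mm above the origin on a neck. 60 g. Origin: centre of the flange's underside (the plug reaches to z = -5 mm); z points up through the knob.
- v_rest: fixed aluminium rest: base plate 84 x 100 x 8 mm with two narrow upright V forks, 8 mm thick, at y = -24 and +24 mm, open upwards at 90 degrees. Their limbs end 26 mm either side and 16 mm below the axis of a cup lying in them, so fingers pass beside them. Origin: centre of its underside; a cup lies along its y axis, mouth either way.
- v_rest_axis (a point): where the middle of the cup's axis lies when the cup rests centred in the V rest, 110 mm above the table
- peg_stand: fixed drying stand: round aluminium foot 96 mm across and 14 mm high, an upright steel rod 14 mm thick, and on it a grey round head 32 mm across and 16 mm high with a flat top 136 mm above the table. Origin: centre of its underside.
- peg_top (a point): centre of the flat top of the peg's head, 136 mm above the table; the cup's inner floor rests on it and its rim then hangs about 50 mm above the table
- ledge: sloped aluminium board 84 x 84 mm on a fixed stand, tilted 25 degrees, its low edge with a lip 10 mm high and 5 mm thick. Origin: centre of the board's upper face, 85 mm above the table; x points up the slope, y along the lip, z square out of the face. The lip's inner face is at x = -42 mm. A lid lying on it has its origin 5 mm above the face.
- tape_roll: roll of brown tape, 93 x 91 x 48 mm, a bystander lying on the table; origin at the centre of its underside
- label_roll: small roll of round seals, 66 mm across, 36 mm high, a bystander standing among the stands; origin at the centre of its underside
- tea_bottle: small bottle, 63 mm across, 146 mm tall, a bystander standing at the back; origin at the centre of its underside

How it is judged:
By the outcome, as a careful person would: the job done as asked, in the order asked, and still so for the second after the job is handed in, with the robot touching nothing.
It also fails if it takes over 72 s, if anything falls off the work surface, if the arm or the gripper's body presses on something with over 40 N, if the wrist force passes 120 N, or if a joint passes its speed limit or range.

## Robot

A 6-joint arm with a two-finger parallel gripper is mounted at the origin on a cart in front of the work surface, level with it; the furniture and walls round the work are solid. World frame = base frame: x ahead of the robot, y to its left, z up, the work surface at z = 0. Lengths are in mm, angles in rad, forces in N, time in s.
With the tool pointing down it reaches from about 350 to 775 mm from the base axis. Payload 7.3 kg.
Tool frame: the origin (TCP) lies at the very end of the fingers, on their centre line; the grasp point (between the pads) lies 19 mm behind it; z points along the fingers, y is the line along which they close (so a half turn about z gives the same grasp; the last joint's range is limited). The gripper opens to 92 mm and grips with 3 to 60 N. Pads are 19 mm wide; open, the fingers measure 130 mm over their backs; the gripper's body (75 mm by 190 mm) begins 47 mm behind the grasp point.
Start: joints at [-0.146, 0.342, 1.524, -0, 1.275, -0.146], TCP at [525.022, 0.019, 192.641] pointing down, gripper open.
Joint ranges: [-2.53, 2.53], [-0.77, 2.02], [0.04, 2.7], [-1, 4.14], [0.28, 2.66], [-3.11, 3.11]. Speed limits (rad/s): [2.57, 2.57, 3.14, 3.14, 3.14, 3.14].

## Interface

Orientations are given as [roll, pitch, yaw] about the fixed x, y, z axes, in that order (R = Rz(yaw) Ry(pitch) Rx(roll)).
In Python, from plant import get_obs, optics, ticket, finder gives the robot as it stands.
- The arm moves only by the tool send_rows, never from a script. Its arguments are lists of equal length, an entry for each row: "offset": the shift along the tool's x, y, z scaled (see below), a list of three; "delta_rot": the turn, a rotation vector about the tool's x, y, z scaled (see below), a list of three. In form: {"offset": [[dx, dy, dz], ...], "delta_rot": [[rx, ry, rz], ...]}. A call has 1 to 8 rows; each row is the pose to reach, as a shift and turn from the pose commanded when the call began, along the tool's axes at that moment, turning the shorter way round; what a row does not reach only later rows make up. The controller multiplies each number of a shift by 120 mm and each number of a turn by 360 degrees. A row lasts 1/8 s, in which the tool goes at most 62.5 mm and 10.7 degrees, less where a joint would pass 70% of its speed; a pose out of reach is approached as far as the arm can. A call with a number of a shift or a turn outside -1 to 1 is refused whole. A call with a gripper value outside its range is refused whole. "grip" is the opening, from 0 (shut) to 1 (fully open), set as the call begins (left out, the last holds). The fingers move at their own pace and stop on an object; the grip force is fixed at half the most. Time passes only in rows, so rows that repeat a pose let the fingers close. It gives the time, the measured TCP pose, the force, the opening and the grip force at its end, in the units of the state.
- get_obs(): the state, without advancing time (a new reading comes with each control period).
- optics.capture(name): name is "scene" or "side" or "wrist"; returns the picture (384x512x3 uint8, red, green, blue); there is no depth.
- optics.get_calibration(name): a dict with "fx", "fy", "cx", "cy" (pixels), "world_from_camera" (4x4, takes a point from camera to world coordinates). Camera axes: x right, y down, z forward; pixel columns grow to the right and rows downward; lengths in mm; the calibration is good to about 2 mm. A picture is of the moment at which its call begins: read the wrist's pose just before it. get_calibration takes no time and is no camera call; for the wrist camera it gives the pose at the moment of the call.
- ticket.close_job(): hands the job in; it is judged then, once.
Trained networks look in the newest picture that a camera, given by its name, has taken for a name from the list of things; names that differ only in an ending like _2 or _b are one class to them, and where a whole thing is asked for, a point or a joint stands for the part that bears it (a point fixed in the world has none). Each returns a list of dicts, best first, with "confidence" (0 to 1); they miss things now and then, are a little off and sometimes report something else, mostly with a low value. They report only what shows in the picture. A call takes as long as a camera call.
- finder.boxes_of(target, camera): "box" ([left, top, right, bottom] in pixels, round what is visible of it).
- finder.silhouettes(target, camera): "region" (384x512 bool, what is visible of it) and "box" ([left, top, right, bottom] in pixels, round what is visible of it).
- finder.pinpoint(target, camera): "uv" ([column, row] in pixels: a listed point, or the origin of a listed thing).
The state is a dict: "time": time; "joint_positions": joint angles; "dq": joint speeds; "tau": joint torques, N m; "tool_pos": TCP position; "tcp_rot": TCP orientation; "contact_force": force on the tool from outside, world axes, zero at the start; "moment": the same for the moment, N m; "grip_width": finger opening in mm; "finger_force": force on a finger pad.
Only numpy, scipy, OpenCV 4.12 (cv2) and the standard library are available. Lean on these libraries where they do the work, as an engineer would, in place of code of your own. Each camera call takes 0.05 s, during which the arm holds its last target. There are 200 camera calls.

## Working session

There is one attempt and no reset: what is moved stays moved. The work goes in short steps, Python scripts to look and compute and a tool call to move; the robot and the scene stay as the last step left them, time stands still between calls to the robot, and variables do not carry over. Pictures are saved under pics/ and viewed, at most 10 in all, crops included, and the job is handed in when it is done.

Besides the shell and the picture viewer there is one more tool, called after "Emit:" as name(argument=value, ...) on one line, values as JSON. send_rows: Moves the arm, as the interface text tells. Its arguments: {"type":"object","properties":{"offset":{"type":"array"},"delta_rot":{"type":"array"},"grip":{"type":"number"}},"required":["offset","delta_rot"]}

```bash
mkdir -p pics; ls
cat > h.py <<'E'
import numpy as np, cv2
from plant import get_obs, optics, ticket, finder
from scipy.spatial.transform import Rotation as R
def ray(cam,uv):
    c=optics.get_calibration(cam);T=np.array(c["world_from_camera"])
    d=T[:3,:3]@np.array([(uv[0]-c["cx"])/c["fx"],(uv[1]-c["cy"])/c["fy"],1]);return T[:3,3],d/np.linalg.norm(d)
def atz(cam,uv,z):
    o,d=ray(cam,uv);return o+d*(z-o[2])/d[2]
def tri(a,uva,b,uvb):
    o1,d1=ray(a,uva);o2,d2=ray(b,uvb)
    s=np.linalg.lstsq(np.c_[d1,-d2],o2-o1,rcond=None)[0]
    p,q=o1+s[0]*d1,o2+s[1]*d2;return (p+q)/2,np.linalg.norm(p-q)
def proj(cam,p):
    c=optics.get_calibration(cam);T=np.linalg.inv(np.array(c["world_from_camera"]));q=T[:3,:3]@p+T[:3,3]
    return np.array([c["fx"]*q[0]/q[2]+c["cx"],c["fy"]*q[1]/q[2]+c["cy"]])
def snap(cam,name):
    im=optics.capture(cam);cv2.imwrite(f"pics/{name}.png",im[:,:,::-1]);return im
E
cat > a.py <<'E'
from h import *
np.set_printoptions(precision=1,suppress=True)
a=snap("scene","scene0");b=snap("side","side0")
cv2.imwrite("pics/both.png",np.hstack([a,b])[:,:,::-1][:, :])
for cam in("scene","side"):
    c=optics.get_calibration(cam);T=np.array(c["world_from_camera"]);print(cam,T[:3,3],T[:3,2])
for n in["cup","lid","cup_mid","v_rest","v_rest_axis","peg_stand","peg_top","ledge","tape_roll","label_roll","tea_bottle"]:
    r={c:finder.pinpoint(n,c)[:2] for c in("scene","side")}
    print(n,[(c,[(np.round(x["uv"]),round(x["confidence"],2)) for x in r[c]]) for c in r])
    if r["scene"] and r["side"]: print("   ",*tri("scene",r["scene"][0]["uv"],"side",r["side"][0]["uv"]))
print(get_obs())
E
python3 a.py
```

```text
pics
scene [-464.1  440.7 1157.6] [ 0.7 -0.3 -0.7]
side [   25.8 -1227.7  1069.5] [ 0.3  0.7 -0.6]
cup [('scene', [(array([161., 248.]), 0.63), (array([335., 172.]), 0.15)]), ('side', [(array([226., 171.]), 0.66)])]
    [569.1 279.7  -8.8] 26.612899787832504
lid [('scene', [(array([152., 229.]), 0.73)]), ('side', [(array([220., 155.]), 0.59), (array([291., 245.]), 0.32)])]
    [561.8 288.2  83.4] 4.381268058827935
cup_mid [('scene', [(array([154., 238.]), 0.68)]), ('side', [(array([219., 163.]), 0.53)])]
    [554.6 291.9  44.6] 9.139213885664173
v_rest [('scene', [(array([331., 191.]), 0.71)]), ('side', [(array([283., 279.]), 0.81)])]
    [ 504.  -396.3    9.4] 5.973449181951297
v_rest_axis [('scene', [(array([333., 177.]), 0.95), (array([280., 196.]), 0.46)]), ('side', [(array([281., 257.]), 0.81), (array([222., 166.]), 0.51)])]
    [ 496.4 -384.5   94.9] 7.443017050187143
peg_stand [('scene', []), ('side', [(array([289., 220.]), 0.64)])]
peg_top [('scene', [(array([256., 158.]), 0.61)]), ('side', [(array([296., 194.]), 0.67)])]
    [ 678.2 -160.6  135.9] 3.8137635800881746
ledge [(
[... 233 characters left out ...]
 -473.1   -5.8] 12.02311532003851
label_roll [('scene', [(array([292., 187.]), 0.83)]), ('side', [(array([292., 247.]), 0.63)])]
    [ 602.8 -278.1    3. ] 0.557294398134461
tea_bottle [('scene', [(array([172., 198.]), 0.68)]), ('side', [(array([272., 174.]), 0.71)])]
    [751.1 162.9   4.8] 7.275763388904266
{'time': 1.2, 'joint_positions': array([-0.1,  0.3,  1.5, -0. ,  1.3, -0.1]), 'dq': array([-0.,  0.,  0.,  0., -0.,  0.]), 'tau': array([  0. , -43.1, -24.4,   0.1,   0. ,  -0. ]), 'tool_pos': array([525. ,   0. , 192.6]), 'tcp_rot': array([3.1, 0. , 1.6]), 'contact_force': array([-0.5, -0.4,  0. ]), 'moment': array([-0., -0., -0.]), 'finger_force': 0.0, 'grip_width': 91.82719125081468}
```

```bash
python3 -c "
import cv2
a=cv2.imread('pics/scene0.png');b=cv2.imread('pics/side0.png')
cv2.imwrite('pics/c1.png',cv2.resize(a[135:265,130:390],None,fx=3,fy=3,interpolation=2))
cv2.imwrite('pics/c2.png',cv2.resize(b[130:330,150:350],None,fx=3,fy=3,interpolation=2))"
```

```text
(no output)
```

View pics/c1.png

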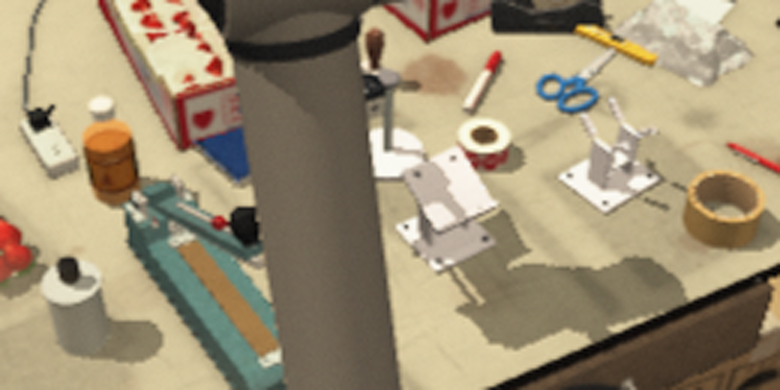

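View pics/c2.png

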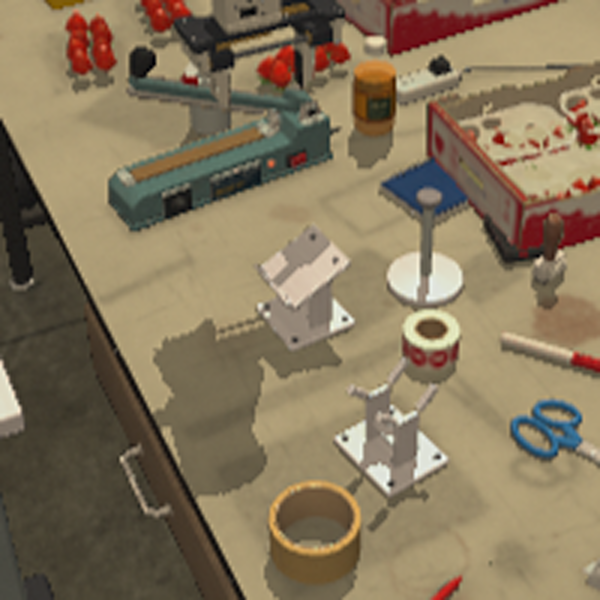

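c1: the cup is at about scene px (155,238), the teal sealer lies between it and the arm, and the ledge is at (281,195), label roll (291,182), V rest (333,190) and tape (371,208). c2 shows the peg at side px (292,210), next to a box. I'll move towards the cup first, then refine with the wrist camera.

Emit:
send_rows(offset=[[0.3, 0, -0.2], [0.7, 0, -0.4], [1, 0, -0.5], [1, 0, -0.5]], delta_rot=[[0, 0, 0], [0, 0, 0], [0, 0, 0], [0, 0, 0]])

```text
time: 1.7
tool_pos: [525.3, 122.2, 253.6]
tcp_rot: [3.139, -0.001, 1.574]
contact_force: [0.5, -0.4, -0.5]
grip_width: 91.9
finger_force: 0.0
```

Emit:
send_rows(offset=[[0.5, 0.1, 0], [1, 0.2, 0], [1, 0.2, 0], [1, 0.2, 0]], delta_rot=[[0, 0, 0], [0, 0, 0], [0, 0, 0], [0, 0, 0]])

```text
time: 2.2
tool_pos: [548.9, 238.9, 251.9]
tcp_rot: [-3.14, 0.001, 1.571]
contact_force: [0.4, -0.5, -0.5]
grip_width: 91.8
finger_force: 0.0
```

```bash
cat > w.py <<'E'
import sys
from h import *
np.set_printoptions(precision=1,suppress=True)
snap("wrist",sys.argv[1])
c=optics.get_calibration("wrist");T=np.array(c["world_from_camera"]);o=get_obs()
print(o["time"],o["tool_pos"],o["tcp_rot"],o["joint_positions"].round(3),"cam",T[:3,3],T[:3,2],c["fx"])
for a in sys.argv[2:]:
    n,z=a.split(":")
    print(n,[(x["uv"],round(x["confidence"],2),atz("wrist",x["uv"],float(z))) for x in finder.pinpoint(n,"wrist")[:2]])
E
python3 w.py w1 lid:90 cup:0 cup_mid:45 tea_bottle:0
```

```text
2.25 [549.  238.4 252.2] [-3.1  0.   1.6] [ 0.3  0.4  1.2 -0.   1.5  0.3] cam [550.5 315.5 444.1] [-0.  -0.3 -1. ] 338.4274696383886
lid [([269.5, 116.1], 0.73, array([560.4, 288.7,  90. ]))]
cup []
cup_mid []
tea_bottle [([416.8, 201.8], 0.6, array([768.1, 165.8,   0. ]))]
```

View pics/w1.png

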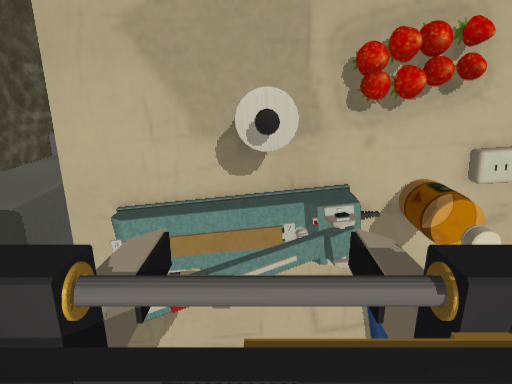

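The lid is centred at wrist px (267,119) with the knob at (267,122). The sealer edge is at row 190, clear of the gripper. Next I'll refine the centre with its silhouette.

Run:
```python
from h import *
np.set_printoptions(precision=1,suppress=True)
im=optics.capture("wrist")
for n,z in(("lid",92),):
    s=finder.silhouettes(n,"wrist")[0];m=s["region"].astype(np.uint8);print(s["box"],s["confidence"])
    c=max(cv2.findContours(m,0,1)[0],key=cv2.contourArea);(u,v),r=cv2.minEnclosingCircle(c);print(u,v,r,atz("wrist",(u,v),z))
g=im.mean(2);sub=g[95:145,245:290]<45;ys,xs=np.nonzero(sub);print("knob",xs.mean()+245,ys.mean()+95,atz("wrist",(xs.mean()+245,ys.mean()+95),120),len(xs))
print(get_obs()["tool_pos"])
```

```text
[233.0, 85.9, 298.8, 152.8] 0.81
265.7468566894531 118.7071762084961 32.639930725097656 [556.7 287.2  92. ]
knob 265.97802197802196 121.24175824175825 [556.4 287.1 120. ] 455
[549.2 239.2 252.9]
```

Emit:
send_rows(offset=[[0.39, 0.0625, 0.2], [0.39, 0.0625, 0.5], [0.39, 0.0625, 0.8], [0.39, 0.0625, 0.9], [0.39, 0.0625, 0.9]], delta_rot=[[0, 0, 0], [0, 0, 0], [0, 0, 0], [0, 0, 0], [0, 0, 0]])

```text
time: 3.18
tool_pos: [556.6, 286.5, 144.7]
tcp_rot: [-3.141, 0.0, 1.57]
contact_force: [-0.1, -1.1, -0.5]
grip_width: 91.4
finger_force: 0.0
```

Emit:
send_rows(offset=[[0, 0, 0.1], [0, 0, 0.25], [0, 0, 0.36], [0, 0, 0.38], [0, 0, 0.38]], delta_rot=[[0, 0, 0], [0, 0, 0], [0, 0, 0], [0, 0, 0], [0, 0, 0]])

```text
time: 3.8
tool_pos: [556.8, 286.9, 99.4]
tcp_rot: [3.141, -0.0, 1.571]
contact_force: [0.4, 0.4, -0.0]
grip_width: 91.8
finger_force: 0.0
```

Emit:
send_rows(offset=[[0, 0, 0], [0, 0, 0], [0, 0, 0], [0, 0, 0], [0, 0, 0], [0, 0, 0], [0, 0, 0], [0, 0, 0]], delta_rot=[[0, 0, 0], [0, 0, 0], [0, 0, 0], [0, 0, 0], [0, 0, 0], [0, 0, 0], [0, 0, 0], [0, 0, 0]], grip=0)

```text
time: 4.8
tool_pos: [556.5, 286.8, 99.0]
tcp_rot: [3.141, -0.0, 1.571]
contact_force: [0.6, 0.5, -0.2]
grip_width: 16.3
finger_force: 0.0
```

Run:
```python
from h import *
o=get_obs();print(o["time"],o["grip_width"],o["finger_force"])
a=snap("wrist","w2");s=snap("side","s2")
o=get_obs();print(o["time"],o["grip_width"],o["finger_force"])
b=cv2.resize(s[130:200,180:280],(500,350),interpolation=2)
print(finder.pinpoint("lid","wrist"),finder.pinpoint("lid","side"))
out=np.zeros((384,800,3),np.uint8);out[:,:400]=cv2.resize(a,(400,384));out[:280,400:]=cv2.resize(b,(400,280))
cv2.imwrite("pics/m2.png",out[:,:,::-1])
```

```text
4.8 16.349308645994668 0.0
4.9 8.275451067473389 0.0
[] [{'uv': [221.6, 154.1], 'confidence': 0.5}]
```

View pics/m2.png

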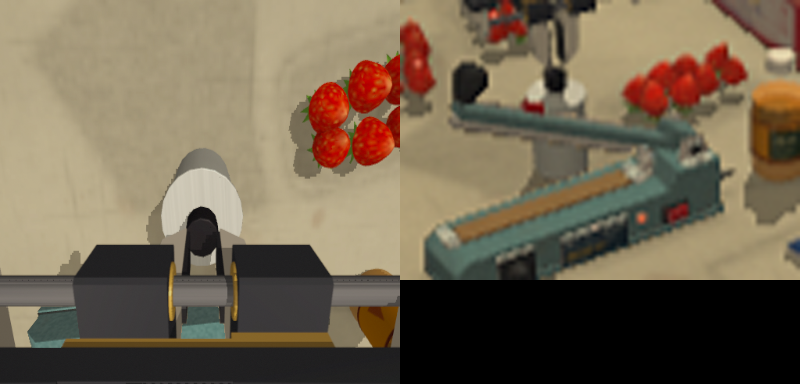

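Left panel: the fingers (tips at about px (203,215)) are closing without holding the knob. Right panel: the gripper sits behind or above the knob. I'll check the projections.

Run:
```python
from h import *
np.set_printoptions(precision=1,suppress=True)
o=get_obs();t=o["tool_pos"];print(t,o["grip_width"])
for c in("wrist","side","scene"): print(c,"tcp",proj(c,t),"grasp",proj(c,t+[0,0,19]),"knobtop",proj(c,np.array([556.5,287,122.])),"flange",proj(c,np.array([556.5,287,94.])))
a=cv2.imread("pics/w2.png")[180:300,190:340];s=cv2.imread("pics/s2.png")[135:185,195:260]
sc=snap("scene","sc2")[200:270,120:200,::-1]
out=np.zeros((600,800,3),np.uint8);out[:320,:400]=cv2.resize(a,(400,320),interpolation=0)
out[:320,400:]=cv2.resize(s,(400,320),interpolation=0);out[325:595,:308]=cv2.resize(sc,(308,270),interpolation=0)
cv2.imwrite("pics/m3.png",out)
```

```text
[556.5 286.8  99. ] 2.2537618328059157
wrist tcp [257.7 221.1] grasp [257.6 233.9] knobtop [257.4 236.6] flange [257.7 217.9]
side tcp [219.2 152.1] grasp [219.  148.3] knobtop [218.9 147.5] flange [219.3 153.1]
scene tcp [153. 227.] grasp [152. 223.] knobtop [151.8 222.2] flange [153.2 228. ]
```

View pics/m3.png

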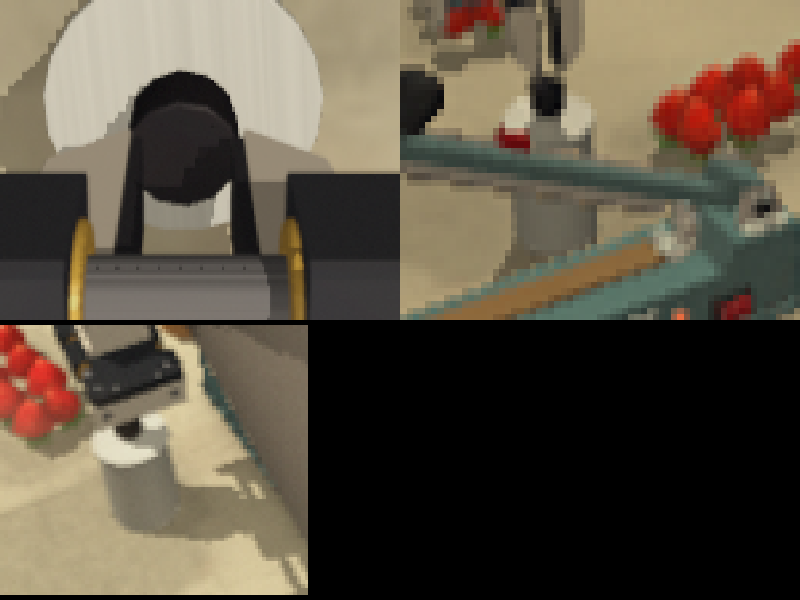

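The wrist crop shows the knob disc at about px (258,238), which matches the prediction, with the finger strips beside it. I'll look again now that the fingers have stopped.

Run:
```python
from h import *
o=get_obs();print(o["time"],o["grip_width"],o["finger_force"])
a=snap("wrist","w4")[180:300,190:340];s=snap("side","s4")[125:185,190:260]
out=np.zeros((320,800,3),np.uint8);out[:320,:400]=cv2.resize(a,(400,320),interpolation=0)
out[:320,400:]=cv2.resize(s,(400,320),interpolation=0)
cv2.imwrite("pics/m4.png",out[:,:,::-1])
```

```text
5.05 0.8339988169985516 0.0
```

View pics/m4.png

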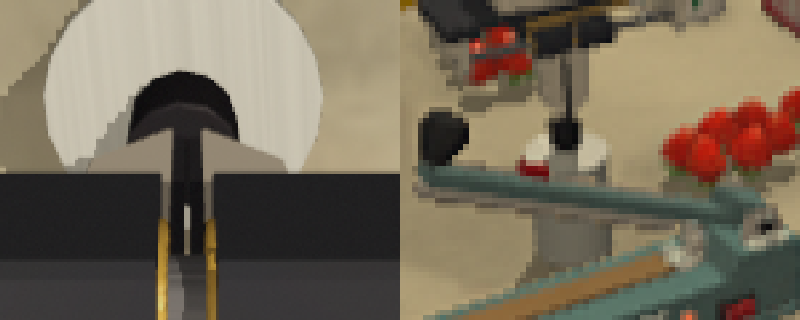

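The fingers closed over the top of the knob, so the real tips sit higher than the stated TCP suggests. Open, the fingers clear the flange (inner gap 92 against 66), so I can safely go 18 mm deeper. The closing width will then tell: 24 means knob, 66 means flange.

Emit:
send_rows(offset=[[0, 0, 0], [0, 0, 0], [0, 0, 0], [0, 0, 0], [0, 0, 0], [0, 0, 0], [0, 0, 0], [0, 0, 0]], delta_rot=[[0, 0, 0], [0, 0, 0], [0, 0, 0], [0, 0, 0], [0, 0, 0], [0, 0, 0], [0, 0, 0], [0, 0, 0]], grip=1)

```text
time: 6.15
tool_pos: [556.5, 286.8, 99.0]
tcp_rot: [3.141, 0.0, 1.571]
contact_force: [-0.1, -0.2, -0.2]
grip_width: 75.7
finger_force: 0.0
```

Emit:
send_rows(offset=[[0, 0, 0], [0, 0, 0.05], [0, 0, 0.1], [0, 0, 0.15], [0, 0, 0.15], [0, 0, 0.15]], delta_rot=[[0, 0, 0], [0, 0, 0], [0, 0, 0], [0, 0, 0], [0, 0, 0], [0, 0, 0]])

```text
time: 6.9
tool_pos: [556.6, 286.9, 81.1]
tcp_rot: [3.141, -0.0, 1.571]
contact_force: [-0.4, -0.9, 0.2]
grip_width: 92.2
finger_force: 0.0
```

Emit:
send_rows(offset=[[0, 0, 0], [0, 0, 0], [0, 0, 0], [0, 0, 0], [0, 0, 0], [0, 0, 0], [0, 0, 0], [0, 0, 0]], delta_rot=[[0, 0, 0], [0, 0, 0], [0, 0, 0], [0, 0, 0], [0, 0, 0], [0, 0, 0], [0, 0, 0], [0, 0, 0]], grip=0.1)

```text
time: 7.9
tool_pos: [556.4, 286.8, 81.0]
tcp_rot: [-3.141, 0.0, 1.571]
contact_force: [-0.8, 0.1, -0.6]
grip_width: 22.1
finger_force: 30.0
```

The grip now reads 22 mm with 30 N, so it holds the knob. The lid origin is therefore about 9 mm behind the TCP. I'll lift and go past the ledge so the wrist camera can see it.

Emit:
send_rows(offset=[[0, 0, -0.05], [0, 0, -0.2], [0, 0, -0.6], [0, 0, -1], [0, 0, -1]], delta_rot=[[0, 0, 0], [0, 0, 0], [0, 0, 0], [0, 0, 0], [0, 0, 0]])

```text
time: 8.52
tool_pos: [558.7, 287.7, 206.2]
tcp_rot: [3.133, -0.003, 1.571]
contact_force: [-0.2, 0.3, -1.4]
grip_width: 22.1
finger_force: 30.0
```

Emit:
send_rows(offset=[[-0.2, -0.05, -0.4], [-0.5, -0.1, -0.6], [-0.9, -0.2, -0.6], [-1, -0.2, -0.6]], delta_rot=[[0, 0, 0], [0, 0, 0], [0, 0, 0], [0, 0, 0]])

```text
time: 9.02
tool_pos: [531.7, 164.7, 272.8]
tcp_rot: [-3.141, 0.001, 1.569]
contact_force: [0.1, -0.5, -1.3]
grip_width: 22.1
finger_force: 30.0
```

Emit:
send_rows(offset=[[-0.4, 0, 0], [-0.8, 0, 0], [-1, 0, 0]], delta_rot=[[0, 0, 0], [0, 0, 0], [0, 0, 0]])

```text
time: 9.4
tool_pos: [532.4, 45.3, 272.0]
tcp_rot: [-3.14, -0.0, 1.569]
contact_force: [-0.1, 1.1, -0.8]
grip_width: 22.1
finger_force: 30.0
```

Emit:
send_rows(offset=[[-0.4, 0, 0], [-0.8, 0, 0], [-1, 0, 0]], delta_rot=[[0, 0, 0], [0, 0, 0], [0, 0, 0]])

```text
time: 9.78
tool_pos: [532.5, -74.9, 271.9]
tcp_rot: [-3.14, -0.0, 1.569]
contact_force: [0.1, 0.3, -0.8]
grip_width: 22.3
finger_force: 30.0
```

Emit:
send_rows(offset=[[-0.4, 0, 0], [-0.8, 0, 0], [-1, 0, 0], [-1, 0, 0], [-1, 0, 0]], delta_rot=[[0, 0, 0], [0, 0, 0], [0, 0, 0], [0, 0, 0], [0, 0, 0]])

```text
time: 10.4
tool_pos: [532.6, -192.1, 272.4]
tcp_rot: [-3.141, -0.001, 1.571]
contact_force: [0.4, -0.1, -0.1]
grip_width: 22.5
finger_force: 30.0
```

```bash
python3 w.py w5 ledge:85 peg_top:136 label_roll:0 v_rest_axis:110 lid:0
python3 - <<'E'
from h import *
np.set_printoptions(precision=1,suppress=True)
snap("scene","sc5");snap("side","s5")
for n in("ledge","peg_top","v_rest_axis","v_rest","peg_stand","label_roll"):
    r=[finder.pinpoint(n,c)[:1] for c in("scene","side","wrist")]
    print(n,[(x[0]["uv"],round(x[0]["confidence"],2)) if x else None for x in r])
    for i,j in((0,1),(2,1),(0,2)):
        if r[i] and r[j]: print("  ",i,j,*tri(("scene","side","wrist")[i],r[i][0]["uv"],("scene","side","wrist")[j],r[j][0]["uv"]))
E
```

```text
10.45 [ 532.7 -191.9  272.7] [-3.1 -0.   1.6] [-0.5  0.4  1.3  0.   1.5 -0.5] cam [ 533.9 -115.2  464.7] [-0.  -0.3 -1. ] 338.4274696383886
ledge [([232.6, 130.7], 0.83, array([ 503.7, -159.1,   85. ]))]
peg_top [([398.0, 143.2], 0.61, array([ 668.5, -165.1,  136. ]))]
label_roll [([314.7, 207.0], 0.95, array([ 614.2, -279.2,    0. ]))]
v_rest_axis [([230.7, 324.0], 0.75, array([ 498.2, -394.8,  110. ]))]
lid [([259.1, 226.3], 0.68, array([ 533.2, -310. ,    0. ]))]
ledge [([280.1, 196.3], 0.83), ([255.9, 213.9], 0.79), ([232.6, 130.7], 0.83)]
   0 1 [ 510.8 -161.5   92.4] 21.317869825181024
   2 1 [ 511.  -161.2  103. ] 13.306965776039458
   0 2 [ 502.9 -161.8   86. ] 3.3956088950399317
peg_top [None, ([293.9, 194.5], 0.74), ([398.0, 143.2], 0.61)]
   2 1 [ 666.9 -166.1  139.3] 0.21285676057100492
v_rest_axis [([337.6, 173.1], 0.96), ([282.0, 257.3], 0.57), ([230.7, 324.0], 0.75)]
   0 1 [ 493.  -399.7  110.4] 3.904057404454544
   2 1 [ 496.9 -396.7  108.3] 1.3913203080659104
   0 2 [ 496.8 -403.5  102.5] 3.1376519064799733
v_rest [([330.4, 193.3], 0.96), ([281.9, 282.8], 0.88), ([260.9, 225.7], 0.27)]
   0 1 [ 502.9 -396.2   -6.1] 10.848987257501484
   2 1 [ 533.1 -342.4  -81.2] 5.891768796441664
   0 2 [ 522.5 -360.6  -20.5] 82.42988970464006
peg_stand [None, ([288.8, 223.0], 0.86), ([359.8, 130.3], 0.93)]
   2 1 [ 658.8 -166.3   12. ] 15.158590819192685
label_roll [([290.0, 188.2], 0.65), ([290.4, 248.7], 0.74), ([314.7, 207.0], 0.95)]
   0 1 [ 602.  -271.8   -4.8] 6.939925530727631
   2 1 [ 605.6 -277.8   -1.4] 17.31415393726964
   0 2 [ 617.5 -283.2  -16.9] 6.30324546869948
```

View pics/w5.png

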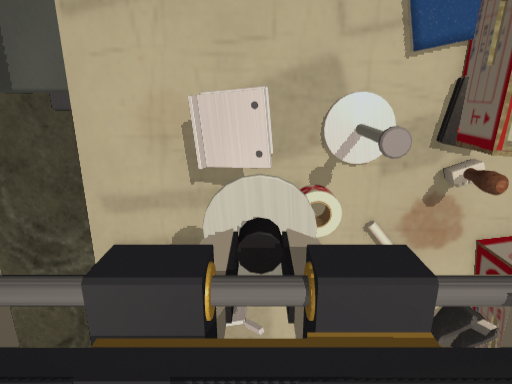

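The lid is held level at px (260,222). The ledge board runs from lip col ~197 to the high edge at col ~270, rows 88–167, so it climbs towards +x. The peg head is at (396,142) and its foot at (360,128). Now I'll fit the ledge and peg poses.

```bash
cat > fit.py <<'E'
from h import *
from scipy.optimize import least_squares
np.set_printoptions(precision=3,suppress=True)
snap("wrist","w6");o=get_obs()
s=finder.silhouettes("ledge","wrist")[0]["region"].astype(np.uint8)
c=max(cv2.findContours(s,0,1)[0],key=cv2.contourArea)
print("ledge sil",cv2.approxPolyDP(c,4,True)[:,0].tolist())
a=np.radians(25)
def L(p):
    return R.from_euler("z",p[2]).as_matrix()@R.from_euler("y",-a).as_matrix(), np.array([p[0],p[1],85.])
pts=np.array([[42,42,0],[42,-42,0],[-42,42,10],[-42,-42,10]])
uv=np.array([[269,87],[271,166],[197,91],[204,167]])
f=lambda p:(np.array([proj("wrist",L(p)[0]@q+L(p)[1]) for q in pts])-uv).ravel()
r=least_squares(f,[503,-160,0]);print("ledge",r.x,r.fun)
Rl,O=L(r.x);O=O
lid=O+Rl@np.array([-5,0,5.])
y=Rl[:,0];z=-Rl[:,2];Rt=np.c_[np.cross(y,z),y,z]
Rc=R.from_euler("xyz",o["tcp_rot"]).as_matrix()
tcp=lid+9*z
for h in(60,0.5):
    g=tcp-h*z
    print(h,"tcp",g,"off",Rc.T@(g-o["tool_pos"])/120,"rot",R.from_matrix(Rc.T@Rt).as_rotvec()/(2*np.pi))
print("peg foot z14",atz("wrist",(360,128),14),"head z136",atz("wrist",(396.5,142),136))
p=finder.silhouettes("peg_stand","wrist");print(p[0]["box"])
E
python3 fit.py
```

```text
ledge sil [[264, 88], [188, 96], [199, 167], [271, 165]]
ledge [ 507.655 -158.041    0.053] [ 0.204 -0.048  1.669  1.152 -1.326  0.181 -0.61  -1.249]
60 tcp [ 479.497 -159.547  133.64 ] off [ 0.28  -0.442  1.162] rot [-0.069  0.002 -0.008]
0.5 tcp [ 504.607 -158.204   79.715] off [ 0.292 -0.233  1.611] rot [-0.069  0.002 -0.008]
peg foot z14 [ 665.844 -165.203   14.   ] head z136 [ 666.742 -165.431  136.   ]
[322.7, 93.6, 410.9, 163.2]
```

Emit:
send_rows(offset=[[0.1, -0.15, 0.1], [0.2, -0.3, 0.3], [0.28, -0.44, 0.6], [0.28, -0.44, 0.9], [0.28, -0.44, 0.9], [0.28, -0.44, 0.9]], delta_rot=[[-0.02, 0, 0], [-0.045, 0, 0], [-0.069, 0.002, -0.008], [-0.069, 0.002, -0.008], [-0.069, 0.002, -0.008], [-0.069, 0.002, -0.008]])

```text
time: 12.6
tool_pos: [481.2, -160.5, 166.8]
tcp_rot: [2.706, 0.0, 1.622]
contact_force: [0.1, 0.3, -0.7]
grip_width: 22.1
finger_force: 30.0
```

```bash
cat > g.py <<'E'
# usage: goto(target_tcp, Rt) prints offset/rot in move units
from h import *
np.set_printoptions(precision=4,suppress=True)
def goto(t,Rt=None,tag=""):
    o=get_obs();Rc=R.from_euler("xyz",o["tcp_rot"]).as_matrix();Rt=Rc if Rt is None else Rt
    print(tag,"off",Rc.T@(np.array(t)-o["tool_pos"])/120,"rot",R.from_matrix(Rc.T@Rt).as_rotvec()/(2*np.pi))
E
python3 - <<'E'
from g import *
o=get_obs();print(o["tool_pos"],o["joint_positions"])
Rl=R.from_euler("z",.053).as_matrix()@R.from_euler("y",-np.radians(25)).as_matrix()
y=Rl[:,0];z=-Rl[:,2];Rt=np.c_[np.cross(y,z),y,z];t=np.array([504.2,-158.2,79.7])
for h in(40,10,0): goto(t-h*z,Rt,h)
snap("wrist","w7");print(finder.boxes_of("lid","wrist"))
E
```

```text
[ 481.2092 -160.5123  166.8181] [-0.6741  0.1309  1.9919  0.4326  0.7312 -1.0084]
40 off [ 0.0093 -0.1322  0.406 ] rot [-0.0001  0.0001 -0.0002]
10 off [ 0.0095 -0.1321  0.656 ] rot [-0.0001  0.0001 -0.0002]
0 off [ 0.0095 -0.132   0.7393] rot [-0.0001  0.0001 -0.0002]
[{'box': [203.2, 170.0, 317.2, 273.9], 'confidence': 0.89}]
```

Emit:
send_rows(offset=[[0.01, -0.132, 0.1], [0.01, -0.132, 0.35], [0.01, -0.132, 0.55], [0.01, -0.132, 0.66], [0.01, -0.132, 0.7], [0.01, -0.132, 0.72], [0.01, -0.132, 0.73], [0.01, -0.132, 0.73]], delta_rot=[[0, 0, 0], [0, 0, 0], [0, 0, 0], [0, 0, 0], [0, 0, 0], [0, 0, 0], [0, 0, 0], [0, 0, 0]])

```text
time: 13.7
tool_pos: [502.1, -157.8, 80.3]
tcp_rot: [2.706, 0.0, 1.622]
contact_force: [-8.1, -1.2, 7.6]
grip_width: 21.9
finger_force: 30.0
```

Run:
```python
from h import *
np.set_printoptions(precision=2,suppress=True)
for i in range(3):
    snap("side","s8");o=get_obs();print(o["tool_pos"],o["contact_force"],o["moment"])
snap("scene","sc8");snap("wrist","w8")
b=cv2.imread("pics/s8.png")[190:260,220:300];a=cv2.imread("pics/sc8.png")[160:230,240:320];w=cv2.imread("pics/w8.png")[60:300,130:400]
out=np.zeros((600,800,3),np.uint8);out[:350,:400]=cv2.resize(b,(400,350),interpolation=2);out[:350,400:]=cv2.resize(a,(400,350),interpolation=2);out[350:,:281]=cv2.resize(w,(281,250))
cv2.imwrite("pics/m8.png",out)
```

```text
[ 502.1  -157.78   80.28] [-7.89 -1.16  7.36] [-0.2   0.89 -0.01]
[ 502.08 -157.79   80.25] [-7.85 -1.14  6.64] [-0.18  0.88 -0.08]
[ 502.1  -157.79   80.26] [-6.86 -1.82  8.2 ] [-0.22  0.87 -0.1 ]
```

View pics/m8.png

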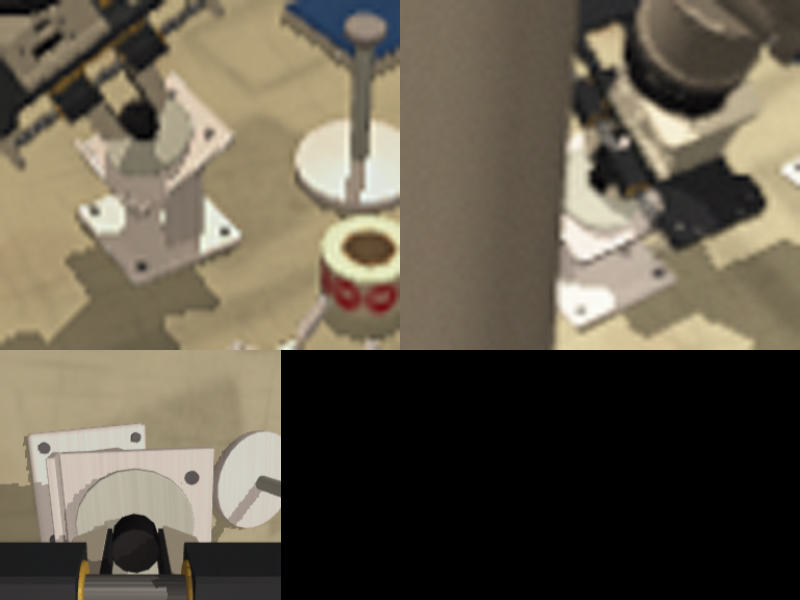

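Lid pressed on the board with about 10 N along the normal. In the wrist crop the flange lies inside the board, roughly 8 mm above the lip. I'll ease the pressure and move it 5 mm down towards the lip before releasing.

Emit:
send_rows(offset=[[0, 0, -0.01], [0, -0.015, -0.01], [0, -0.03, -0.01], [0, -0.04, -0.01], [0, -0.04, -0.01]], delta_rot=[[0, 0, 0], [0, 0, 0], [0, 0, 0], [0, 0, 0], [0, 0, 0]])

```text
time: 14.58
tool_pos: [497.3, -157.5, 78.1]
tcp_rot: [2.707, -0.001, 1.622]
contact_force: [-0.8, -0.9, 2.8]
grip_width: 22.3
finger_force: 30.0
```

Emit:
send_rows(offset=[[0, 0, 0], [0, 0, 0], [0, 0, 0], [0, 0, 0], [0, 0, 0]], delta_rot=[[0, 0, 0], [0, 0, 0], [0, 0, 0], [0, 0, 0], [0, 0, 0]], grip=0.5)

```text
time: 15.2
tool_pos: [497.2, -157.3, 77.9]
tcp_rot: [2.708, -0.002, 1.622]
contact_force: [0.4, -0.5, -0.6]
grip_width: 45.9
finger_force: 0.0
```

Emit:
send_rows(offset=[[0, 0, -0.1], [0, 0, -0.3], [0, 0, -0.6], [0, 0, -1], [0, 0, -1], [0, 0, -1]], delta_rot=[[0, 0, 0], [0, 0, 0], [0, 0, 0], [0, 0, 0], [0, 0, 0], [0, 0, 0]])

```text
time: 15.95
tool_pos: [446.5, -160.1, 187.0]
tcp_rot: [2.708, -0.001, 1.622]
contact_force: [-0.2, -0.1, 0.4]
grip_width: 45.9
finger_force: 0.0
```

Run:
```python
from g import *
o=get_obs();print(o["tool_pos"],o["joint_positions"],o["grip_width"])
snap("wrist","w9")
im=cv2.imread("pics/w9.png");cv2.imwrite("pics/w9c.png",im[:250])
p=finder.pinpoint("lid","wrist");print(p)
for q in p[:1]:
    Rl=R.from_euler("z",.053).as_matrix()@R.from_euler("y",-np.radians(25)).as_matrix();O=np.array([506.7,-158,85.])+5*Rl[:,2]
    a,d=ray("wrist",q["uv"]);P=a+d*((O-a)@Rl[:,2])/(d@Rl[:,2]);print("lid in ledge",Rl.T@(P-O))
Rd=R.from_euler("xyz",[np.pi,0,np.pi/2]).as_matrix()
goto([520,-60,270],Rd)
```

```text
[ 446.5152 -160.0629  186.9657] [-0.737   0.0448  2.0237  0.4272  0.805  -1.0449] 45.85078066790199
[{'uv': [259.0, 175.2], 'confidence': 0.84}]
lid in ledge [-12.0866   2.5843  -0.    ]
 off [ 0.7996  0.8873 -0.3598] rot [ 0.0688 -0.0022  0.008 ]
```

View pics/w9c.png

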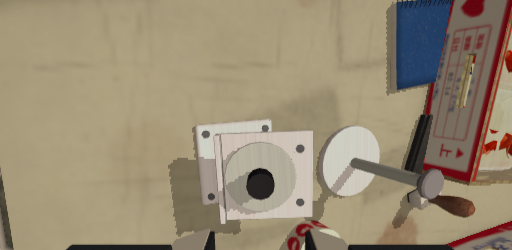

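The lid lies flat against the lip, with its flange's left edge at col ~222 beside the lip and the knob up at (260,183). Before gripping the cup I'll work out the real fingertip offset from this picture: the inner finger corners are at about (215,232) and (305,232).

Run:
```python
from g import *
o=get_obs();Rc=R.from_euler("xyz",o["tcp_rot"]).as_matrix()
for s in(0,15,23,30,40):
    print(s,[proj("wrist",o["tool_pos"]+Rc@np.array([x,y,-s])).round() for x in(9.5,-9.5) for y in(-23,23,-42,42)])
im=cv2.imread("pics/w9.png").mean(2)
for r in(220,226,230,234,238,242,248):print(r,im[r,170:345:5].astype(int))
```

```text
0 [array([220., 207.]), array([296., 207.]), array([188., 207.]), array([328., 207.]), array([221., 236.]), array([295., 236.]), array([190., 236.]), array([326., 236.])]
15 [array([217., 216.]), array([299., 216.]), array([183., 216.]), array([333., 216.]), array([218., 247.]), array([298., 247.]), array([185., 247.]), array([331., 247.])]
23 [array([215., 221.]), array([301., 221.]), array([179., 221.]), array([337., 221.]), array([216., 253.]), array([300., 253.]), array([182., 253.]), array([334., 253.])]
30 [array([213., 226.]), array([303., 226.]), array([176., 226.]), array([339., 226.]), array([214., 259.]), array([301., 259.]), array([179., 259.]), array([337., 259.])]
40 [array([210., 234.]), array([305., 234.]), array([171., 234.]), array([344., 234.]), array([212., 269.]), array([304., 269.]), array([174., 269.]), array([341., 269.])]
220 [150 119 105 104 102 104 104 105 105 104 142 154 104 103 149 150 151 150
 150 147 147 148 144 142 141 140 149 108  90  90 153 155 155 155 154]
226 [150 107 104 104 100 104 104 103 103 102 101 102 101 100 144 146 146 146
 142 141 138 137 134 134 135 116  43  56  55 111  76  83 155 155 154]
230 [149 146  98 101  98 101 105 122  98 102 101 101  97  96  97 135 135 136
 133 136 134 135 136 132 137  86  47 103  95 122 191 196 196 156 154]
234 [150 148 103 147 136 121 121 122  24 139 140 138 135 104 136 132 134 133
 134 137 134 135 137 140  99  99  43  25  23 121 122 121 185 196 153]
238 [151 149 127 121 121 121 121 121  23 136 134 132 133 132 134 131 133 136
 134 135 135 140 145 137  52  45  99  38  23 121 121 121 121 121 149]
242 [147 121 121 121 121 122 121 137  24 133 137 136 134 133 133 129 132 134
 135 141 144 146 147 103  42  95  98  41  24 115 121 121 121 121 122]
248 [ 33 121 121 121 121 122 121  26  29 110 135 136 138 138 135 137 142 142
 146 147 148 149 107 107  41  62 101  47  17  23 121 121 121 121 121]
```

Emit:
send_rows(offset=[[0.2, 0.25, -0.2], [0.45, 0.5, -0.36], [0.7, 0.75, -0.36], [0.8, 0.89, -0.36], [0.8, 0.89, -0.36]], delta_rot=[[0.02, 0, 0.002], [0.045, -0.001, 0.005], [0.069, -0.002, 0.008], [0.069, -0.002, 0.008], [0.069, -0.002, 0.008]], grip=1)

```text
time: 16.68
tool_pos: [521.5, -58.9, 269.2]
tcp_rot: [-3.139, -0.001, 1.574]
contact_force: [-0.1, 0.1, 0.2]
grip_width: 89.7
finger_force: 0.0
```

Emit:
send_rows(offset=[[0.4, 0.03, 0], [0.8, 0.06, 0], [1, 0.1, 0]], delta_rot=[[0, 0, 0], [0, 0, 0], [0, 0, 0]])

```text
time: 17.05
tool_pos: [531.2, 60.6, 270.2]
tcp_rot: [-3.14, -0.0, 1.571]
contact_force: [-0.8, -0.5, 1.1]
grip_width: 92.0
finger_force: 0.0
```

Emit:
send_rows(offset=[[0.4, 0.03, 0], [0.8, 0.06, 0], [1, 0.1, 0]], delta_rot=[[0, 0, 0], [0, 0, 0], [0, 0, 0]])

```text
time: 17.42
tool_pos: [543.5, 180.5, 270.1]
tcp_rot: [-3.14, 0.0, 1.571]
contact_force: [0.1, -0.8, 0.8]
grip_width: 91.9
finger_force: 0.0
```

Emit:
send_rows(offset=[[0.3, 0.03, 0], [0.55, 0.06, 0], [0.55, 0.1, 0], [0.55, 0.1, 0], [0.55, 0.1, 0]], delta_rot=[[0, 0, 0], [0, 0, 0], [0, 0, 0], [0, 0, 0], [0, 0, 0]])

```text
time: 18.05
tool_pos: [556.6, 244.2, 270.9]
tcp_rot: [-3.141, 0.0, 1.569]
contact_force: [1.3, 0.5, 0.2]
grip_width: 91.8
finger_force: 0.0
```

Run:
```python
from g import *
o=get_obs();print(o["time"],o["tool_pos"],o["grip_width"])
im=snap("wrist","w10")
s=finder.silhouettes("cup","wrist")
if s:
    m=s[0]["region"].astype(np.uint8);c=max(cv2.findContours(m,0,1)[0],key=cv2.contourArea);(u,v),r=cv2.minEnclosingCircle(c);print(s[0]["confidence"],s[0]["box"],u,v,r)
for n,z in(("cup",0),("cup_floor",4),("cup_mid",45)):
    print(n,[(x["uv"],x["confidence"],atz("wrist",x["uv"],z)) for x in finder.pinpoint(n,"wrist")[:1]])
print(proj("wrist",np.array([556.5,287,90.])))
Rd=R.from_euler("xyz",[np.pi,0,np.pi/2]).as_matrix()
goto([556.5,287,170],Rd);goto([556.5,287,38],Rd)
```

```text
18.05 [556.5594 244.2155 270.9496] 91.78468746728525
0.7 [236.0, 96.1, 286.5, 153.2] 258.4545593261719 122.44939422607422 27.908512115478516
cup [([260.2, 114.5], 0.72, array([558.554 , 289.3479,   0.    ]))]
cup_floor [([261.0, 117.8], 0.95, array([559.6127, 285.5511,   4.    ]))]
cup_mid [([258.2, 118.8], 0.76, array([556.0438, 287.7977,  45.    ]))]
[258.453  123.0155]
 off [ 0.3479 -0.0013  0.8438] rot [ 0.     -0.     -0.0001]
 off [ 0.3479 -0.0017  1.9438] rot [ 0.     -0.     -0.0001]
```

In the picture the finger corners fit a tip about 36–40 mm behind the reported TCP, which explains the missed knob and the light grip on its top. I'll use s≈36: TCP z≈25 gives about 29 mm of finger overlap on the cup.

Emit:
send_rows(offset=[[0.2, 0, 0.1], [0.35, 0, 0.3], [0.356, 0, 0.7], [0.356, 0, 1], [0.356, 0, 1]], delta_rot=[[0, 0, 0], [0, 0, 0], [0, 0, 0], [0, 0, 0], [0, 0, 0]])

```text
time: 18.92
tool_pos: [554.8, 287.7, 148.3]
tcp_rot: [-3.136, 0.002, 1.571]
contact_force: [0.4, -0.2, -0.3]
grip_width: 91.7
finger_force: 0.0
```

Emit:
send_rows(offset=[[0, 0, 0.2], [0, 0, 0.5], [0, 0, 0.8], [0, 0, 1], [0, 0, 1.0], [0, 0, 1.0]], delta_rot=[[0, 0, 0], [0, 0, 0], [0, 0, 0], [0, 0, 0], [0, 0, 0], [0, 0, 0]])

```text
time: 19.68
tool_pos: [558.2, 288.9, 33.4]
tcp_rot: [3.138, -0.001, 1.571]
contact_force: [0.4, -0.0, 0.2]
grip_width: 91.9
finger_force: 0.0
```

Emit:
send_rows(offset=[[0, 0, 0.04], [0, 0, 0.04], [0, 0, 0.04], [0, 0, 0.04], [0, 0, 0.04], [0, 0, 0.04]], delta_rot=[[0, 0, 0], [0, 0, 0], [0, 0, 0], [0, 0, 0], [0, 0, 0], [0, 0, 0]], grip=0.5)

```text
time: 20.42
tool_pos: [556.6, 288.5, 26.5]
tcp_rot: [3.141, -0.0, 1.571]
contact_force: [0.4, 0.2, 1.3]
grip_width: 60.2
finger_force: 30.0
```

The cup is held: 60.2 mm, 30 N. I'll lift it and carry it to where the V rest is visible.

Emit:
send_rows(offset=[[0, 0, -0.05], [0, 0, -0.3], [0, 0, -0.7], [0, 0, -1], [0, 0, -1]], delta_rot=[[0, 0, 0], [0, 0, 0], [0, 0, 0], [0, 0, 0], [0, 0, 0]])

```text
time: 21.05
tool_pos: [558.3, 289.1, 149.6]
tcp_rot: [3.135, -0.002, 1.571]
contact_force: [0.1, -0.1, -2.0]
grip_width: 59.9
finger_force: 30.0
```

Emit:
send_rows(offset=[[-0.1, 0, -0.4], [-0.5, -0.05, -0.8], [-0.9, -0.1, -1], [-1, -0.1, -1]], delta_rot=[[0, 0, 0], [0, 0, 0], [0, 0, 0], [0, 0, 0]])

```text
time: 21.55
tool_pos: [545.0, 166.0, 267.4]
tcp_rot: [3.139, 0.0, 1.568]
contact_force: [0.0, -0.3, -1.4]
grip_width: 60.2
finger_force: 30.0
```

Emit:
send_rows(offset=[[-0.4, -0.03, 0], [-0.8, -0.06, 0], [-1, -0.1, 0]], delta_rot=[[0, 0, 0], [0, 0, 0], [0, 0, 0]])

```text
time: 21.92
tool_pos: [531.7, 46.9, 263.8]
tcp_rot: [-3.138, -0.0, 1.569]
contact_force: [0.1, 1.1, -2.0]
grip_width: 60.2
finger_force: 30.0
```

Emit:
send_rows(offset=[[-0.4, -0.03, 0], [-0.8, -0.06, 0], [-1, -0.1, 0]], delta_rot=[[0, 0, 0], [0, 0, 0], [0, 0, 0]])

```text
time: 22.3
tool_pos: [519.9, -73.1, 263.7]
tcp_rot: [-3.138, -0.001, 1.569]
contact_force: [0.3, 0.9, -0.5]
grip_width: 60.3
finger_force: 30.0
```

Emit:
send_rows(offset=[[-0.4, -0.03, 0], [-0.8, -0.06, 0], [-1, -0.1, 0]], delta_rot=[[0, 0, 0], [0, 0, 0], [0, 0, 0]])

```text
time: 22.68
tool_pos: [507.9, -193.1, 263.5]
tcp_rot: [-3.138, -0.002, 1.569]
contact_force: [0.5, 0.0, -1.5]
grip_width: 60.2
finger_force: 30.0
```

Emit:
send_rows(offset=[[-0.4, -0.03, 0], [-0.8, -0.06, 0], [-1, -0.1, 0]], delta_rot=[[0, 0, 0], [0, 0, 0], [0, 0, 0]])

```text
time: 23.05
tool_pos: [496.0, -313.1, 263.1]
tcp_rot: [-3.138, -0.003, 1.569]
contact_force: [0.5, -0.2, -1.6]
grip_width: 59.9
finger_force: 30.0
```

Emit:
send_rows(offset=[[-0.4, 0, 0], [-0.8, 0, 0], [-1, 0, 0], [-1, 0, 0]], delta_rot=[[0, 0, 0], [0, 0, 0], [0, 0, 0], [0, 0, 0]])

```text
time: 23.55
tool_pos: [496.1, -432.4, 262.4]
tcp_rot: [-3.138, -0.004, 1.569]
contact_force: [-1.0, 0.6, -2.0]
grip_width: 59.9
finger_force: 30.0
```

Emit:
send_rows(offset=[[-0.2, 0, 0], [-0.25, 0, 0], [-0.25, 0, 0], [-0.25, 0, 0]], delta_rot=[[0, 0, 0], [0, 0, 0], [0, 0, 0], [0, 0, 0]])

```text
time: 24.05
tool_pos: [496.9, -460.4, 266.2]
tcp_rot: [3.142, -0.001, 1.572]
contact_force: [-0.5, 0.0, -1.2]
grip_width: 60.1
finger_force: 30.0
```

```bash
python3 w.py w11 v_rest_axis:110 v_rest:0 label_roll:0 tape_roll:0 cup:240
python3 - <<'E'
from h import *
s=finder.silhouettes("v_rest","wrist")
if s:
    c=max(cv2.findContours(s[0]["region"].astype(np.uint8),0,1)[0],key=cv2.contourArea);print(cv2.approxPolyDP(c,3,True)[:,0].tolist())
im=cv2.imread("pics/w11.png");x,y=170,50
cv2.imwrite("pics/w11c.png",cv2.resize(im[40:240,130:390],(780,600),interpolation=2))
E
```

```text
24.1 [ 496.9 -460.6  266.4] [ 3.1 -0.   1.6] [-0.9  0.6  0.9  0.   1.6 -0.9] cam [ 498.  -383.8  458.4] [-0.  -0.3 -1. ] 338.4274696383886
v_rest_axis [([259.0, 98.7], 0.73, array([ 497.3, -392.9,  110. ]))]
v_rest [([257.1, 99.7], 0.96, array([ 494.6, -397.2,    0. ]))]
label_roll []
tape_roll []
cup [([263.1, 208.7], 0.63, array([ 500.2, -462.8,  240. ]))]
[[282, 53], [219, 65], [220, 79], [214, 84], [223, 90], [230, 124], [224, 131], [234, 142], [294, 131], [293, 124], [298, 118], [291, 111], [286, 77], [291, 68], [285, 64]]
```

View pics/w11c.png

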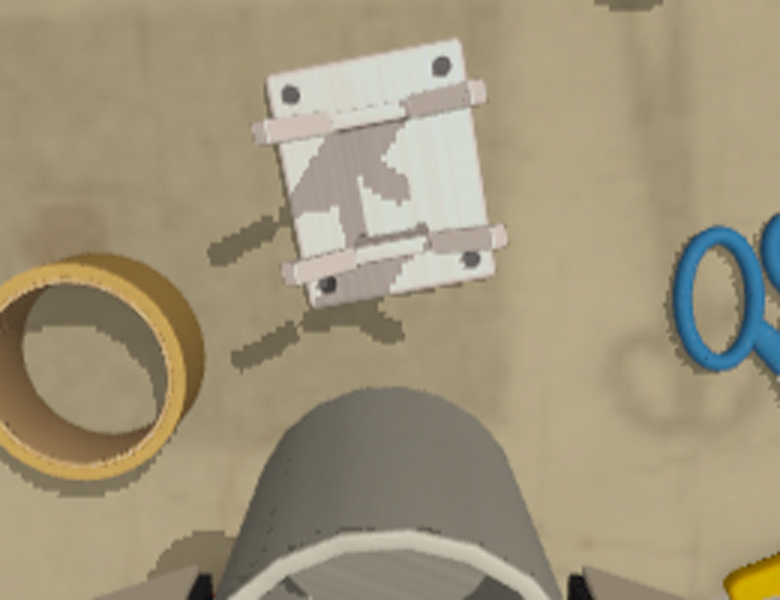

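Picture: the V rest's base corners are at wrist px (219,64), (283,53), (295,131) and (234,142), with limb tips at (217,84), (291,71), (227,131) and (297,119). So the rest is turned slightly, and the cup hangs upright in the gripper. Next I'll fit its pose.

```bash
cat > vfit.py <<'E'
from g import *
from scipy.optimize import least_squares
P=np.array([[-26,24,94],[26,24,94],[-26,-24,94],[26,-24,94],[-42,50,8],[42,50,8],[42,-50,8],[-42,-50,8.]])
uv=np.array([[217.5,84],[290.7,70.7],[227.5,130.7],[296.7,119],[219,64],[283.3,53.3],[295,130.7],[234,141.7]])
f=lambda p:(np.array([proj("wrist",R.from_euler("z",p[2]).apply(q)+[p[0],p[1],0]) for q in P])-uv).ravel()
r=least_squares(f,[497,-395,0]);print(r.x,r.fun.round(1))
vx,vy,ps=r.x
# tool pointing along +y_v (horizontal), closing along x_v
ax=R.from_euler("z",ps).apply([0,1,0]);xx=R.from_euler("z",ps).apply([1,0,0])
Rt=np.c_[np.cross(xx,ax),xx,ax];print(Rt)
mid=np.array([vx,vy,110.])
tcp=mid+18.5*ax
for h in(100,50,0): print(h,tcp+[0,0,h]);goto(tcp+[0,0,h],Rt,h)
print(get_obs()["joint_positions"])
E
python3 vfit.py
```

```text
[ 495.9314 -396.5218    0.1711] [ 11.4  -2.2 -11.7   2.   10.2  -2.2 -10.7   1.   -0.8  -0.    1.5  -1.6
   1.    1.3  -0.4   1.1]
[[ 0.      0.9854 -0.1703]
 [-0.      0.1703  0.9854]
 [ 1.      0.      0.    ]]
100 [ 492.7807 -378.292   210.    ]
100 off [ 0.6927 -0.0323  0.4704] rot [ 0.0214  0.2494 -0.0213]
50 [ 492.7807 -378.292   160.    ]
50 off [ 0.6928 -0.0324  0.887 ] rot [ 0.0214  0.2494 -0.0213]
0 [ 492.7807 -378.292   110.    ]
0 off [ 0.6928 -0.0325  1.3037] rot [ 0.0214  0.2494 -0.0213]
[-0.8616  0.6136  0.8827  0.0001  1.645  -0.8618]
```

```bash
cat > kin.py <<'E'
from h import *
from scipy.optimize import least_squares
np.set_printoptions(precision=3,suppress=True)
D=[([-0.146,0.342,1.524,0,1.275,-0.146],[525.022,0.019,192.641]),([-0.6741,0.1309,1.9919,0.4326,0.7312,-1.0084],[481.21,-160.51,166.82]),([-0.737,0.0448,2.0237,0.4272,0.805,-1.0449],[446.52,-160.06,186.97]),([-0.8616,0.6136,0.8827,0.0001,1.645,-0.8618],[496.9,-460.6,266.4])]
rz=lambda a:R.from_euler("z",a).as_matrix();ry=lambda a:R.from_euler("y",a).as_matrix()
def fk(q,p,wc=False):
    a,h,L1,eo,L2,t,e=p
    A=rz(q[0]);x=A@[a,e,h];A=A@ry(q[1]);x=x+A@[0,0,L1];A=A@ry(q[2]);x=x+A@[eo,0,L2]
    w=x;A=A@rz(q[3])@ry(q[4]);x=x+A@[0,0,t];A=A@rz(q[5])
    return (x,A,w)
def fit():
    f=lambda p:np.concatenate([np.concatenate([(fk(q,p)[0]-x) for q,x in D]),.01*(np.array(p)-[0,330,400,0,400,330,76])])
    return least_squares(f,[0,330,400,0,400,330,76])
if __name__=="__main__":
    r=fit();p=r.x;print(p,r.fun)
    for q,x in D[1:3]: print(fk(q,p)[1])
    def ik(T,Rt,q0):
        g=lambda q:np.r_[(fk(q,p)[0]-T)/100,((fk(q,p)[1]@OFF)-Rt).ravel()]
        lo=[-2.53,-.77,.04,-1,.28,-3.11];hi=[2.53,2.02,2.7,4.14,2.66,3.11]
        return least_squares(g,np.clip(q0,np.array(lo)+.01,np.array(hi)-.01),bounds=(lo,hi))
    Rd=R.from_euler("xyz",[np.pi,0,np.pi/2]).as_matrix()
    OFF=fk(D[0][0],p)[1].T@Rd;print(OFF)
    Rt=np.array([[0,.9854,-.1703],[0,.1703,.9854],[1,0,0]])
    Rp=np.array([[0,1,0],[0,0,1],[1,0,0.]])
    for n,T,RR in(("V",[492.8,-378.3,110],Rt),("Vup",[492.8,-378.3,210],Rt),("peg",[666,-147,95],Rp),("pegup",[666,-147,200],Rp)):
        s=min((ik(np.array(T),RR,q0) for q0 in([-.9,.6,1,1.57,1.57,0],[-1.2,1,.8,1.5,1,-1],[-.5,.6,1,1.57,1.57,1.5])),key=lambda s:s.cost)
        print(n,s.cost,s.x,fk(s.x,p)[2])
E
python3 kin.py
```

```text
[  2.19  225.891 502.975  48.016 378.695 350.997  76.737] [ 0.042  0.335 -0.015 -0.098  0.119  0.077  0.117 -0.113 -0.071 -0.279
 -0.234  0.019  0.022 -1.041  1.03   0.48  -0.213  0.21   0.007]
[[-0.905 -0.051  0.422]
 [-0.047  0.999  0.022]
 [-0.422 -0.    -0.907]]
[[-0.906 -0.051  0.42 ]
 [-0.046  0.999  0.022]
 [-0.42   0.001 -0.907]]
[[-0.    -1.     0.001]
 [ 1.     0.     0.   ]
 [-0.     0.001  1.   ]]
V 0.018607227372683707 [-1.043  1.618  0.04   1.337  2.66  -0.249] [ 508.221 -719.721  121.711]
Vup 0.016465630677199704 [-1.044  1.518  0.04   1.601  2.66   0.033] [ 510.661 -725.337  209.199]
peg 2.3308238849300373e-31 [-0.735  1.439  0.547  1.221  2.23  -0.536] [ 665.794 -497.997   95.03 ]
pegup 6.654137016802823e-30 [-0.735  1.285  0.613  1.288  2.258 -0.43 ] [ 665.794 -497.997  200.03 ]
```

```bash
cat > ik.py <<'E'
from kin import *
p=fit().x
LO=np.array([-2.53,-.77,.04,-1,.28,-3.11]);HI=np.array([2.53,2.02,2.7,4.14,2.66,3.11])
OFF=fk(D[0][0],p)[1].T@R.from_euler("xyz",[np.pi,0,np.pi/2]).as_matrix()
def ik(T,Rt,q0):
    g=lambda q:np.r_[(fk(q,p)[0]-T)/100,((fk(q,p)[1]@OFF)-Rt).ravel()]
    return least_squares(g,np.clip(q0,LO+.01,HI-.01),bounds=(LO,HI))
def best(T,Rt,n=25,seed=0):
    rng=np.random.default_rng(seed)
    return min((ik(np.array(T),Rt,rng.uniform(LO,HI)) for _ in range(n)),key=lambda s:s.cost)
def frame(d,c):  # tool z=d, tool y=c
    return np.c_[np.cross(c,d),c,d]
E
cat > t.py <<'E'
from ik import *
ps=.171;yv=np.array([-np.sin(ps),np.cos(ps),0]);xv=np.array([np.cos(ps),np.sin(ps),0])
mid=np.array([495.9,-396.5,110])
for sd in(1,-1):
  for sc in(1,-1):
    d=sd*yv
    for h in(0,60):
      s=best(mid+18.5*d+[0,0,h],frame(d,sc*xv));print(sd,sc,h,round(s.cost,5),s.x,fk(s.x,p)[2])
E
python3 t.py
```

```text
1 1 0 0.01852 [-1.043  1.618  0.04   1.337  2.66  -0.249] [ 508.206 -719.727  121.687]
1 1 60 0.01655 [-1.044  1.558  0.04   1.493  2.66  -0.082] [ 509.688 -724.36   174.104]
1 -1 0 0.01879 [-1.043  1.618  0.04   1.337  2.66   2.892] [ 508.258 -719.696  121.723]
1 -1 60 0.01684 [-1.044  1.558  0.04   1.493  2.66   3.06 ] [ 509.726 -724.33   174.073]
-1 1 0 0.00258 [-0.353  1.017  2.022  4.14   1.519  1.485] [421.502 -73.731 108.599]
-1 1 60 0.00308 [-0.356  0.877  2.058  4.14   1.467  1.398] [419.993 -74.13  166.848]
-1 -1 0 0.0027 [-0.354  1.017  2.022  4.14   1.519 -1.657] [421.505 -73.76  108.628]
-1 -1 60 0.0032 [-0.356  0.877  2.058  4.14   1.467 -1.744] [419.998 -74.157 166.843]
```

Laying the cup in the V with the tool along the cup's axis is out of reach: the inverse kinematics are infeasible in both directions. I'll stand the cup back on free table and regrasp it from the side with a tilted tool. First I'll check which poses are reachable.

```bash
cat > t2.py <<'E'
from ik import *
Z=np.array([0,0,1.]);ps=.171;yv=np.array([-np.sin(ps),np.cos(ps),0])
mid=np.array([495.9,-396.5,110]);B=np.array([395,-235,45.])
Rd=R.from_euler("xyz",[np.pi,0,np.pi/2]).as_matrix()
s=best([395,-235,27],Rd);print("drop",s.cost,s.x)
for al in(55,65):
  a=np.radians(al)
  for az in(57,35):
    d=np.array([np.cos(np.radians(az)),np.sin(np.radians(az)),0])
    for k in(1,-1):
      tz=np.sin(a)*d-np.cos(a)*Z;ty=k*np.cross(Z,d)
      out=[]
      for h in(0,60):
        s=best(B+50*tz-h*tz,frame(tz,ty),12);out+= [(round(s.cost,4),s.x)]
      print(al,az,k,"grasp",out)
  for sm in(1,-1):
    for k in(1,-1):
      m=sm*yv;tz=-np.cos(a)*m-np.sin(a)*Z;ty=k*np.cross(m,-Z)
      for h in(0,80):
        s=best(mid+50*tz+[0,0,h],frame(tz,ty),12);print(al,"V m",sm,k,h,round(s.cost,4),s.x)
E
python3 t2.py
```

```text
drop 8.053462507951644e-31 [-0.705  0.446  1.91   0.     0.785 -0.705]
55 57 1 grasp [(np.float64(0.0), array([-1.188,  0.811,  1.827,  0.772,  1.292,  1.994])), (np.float64(0.0), array([-1.263,  0.766,  1.757,  0.697,  1.404,  2.043]))]
55 57 -1 grasp [(np.float64(0.0), array([-1.188,  0.81 ,  1.828,  0.772,  1.291, -1.148])), (np.float64(0.0), array([-1.263,  0.765,  1.758,  0.698,  1.403, -1.1  ]))]
55 35 1 grasp [(np.float64(0.0), array([-1.279,  0.753,  2.078,  1.075,  1.085,  1.906])), (np.float64(0.0), array([-1.388,  0.677,  2.05 ,  0.941,  1.173,  1.98 ]))]
55 35 -1 grasp [(np.float64(0.0), array([-1.279,  0.753,  2.079,  1.076,  1.084, -1.237])), (np.float64(0.0), array([-1.388,  0.676,  2.051,  0.942,  1.172, -1.163]))]
55 V m 1 1 0 0.0 [-0.6    0.563  1.764 -0.907  0.55   3.1  ]
55 V m 1 1 80 0.0 [-0.6    0.445  1.69  -0.711  0.683  2.86 ]
55 V m 1 -1 0 0.0 [-0.601  0.562  1.765 -0.908  0.548 -0.041]
55 V m 1 -1 80 0.0 [-0.601  0.445  1.691 -0.711  0.681 -0.282]
55 V m -1 1 0 0.0 [-0.923  0.975  0.879  0.277  1.834 -1.097]
55 V m -1 1 80 0.0 [-0.923  0.911  0.792  0.291  
[... 610 characters left out ...]
.026,  0.978,  1.294,  1.851]))]
65 35 -1 grasp [(np.float64(0.0), array([-1.338,  0.865,  2.058,  1.11 ,  1.224, -1.355])), (np.float64(0.0), array([-1.454,  0.809,  2.027,  0.979,  1.294, -1.291]))]
65 V m 1 1 0 0.0 [-0.66   0.562  1.664 -0.495  0.644  2.669]
65 V m 1 1 80 0.0 [-0.66   0.459  1.581 -0.404  0.812  2.548]
65 V m 1 -1 0 0.0 [-0.661  0.561  1.665 -0.494  0.643 -0.473]
65 V m 1 -1 80 0.0 [-0.661  0.458  1.582 -0.403  0.811 -0.595]
65 V m -1 1 0 0.0 [-0.894  0.872  1.024  0.207  1.631 -1.093]
65 V m -1 1 80 0.0 [-0.894  0.807  0.932  0.211  1.785 -1.06 ]
65 V m -1 -1 0 0.0 [-0.894  0.873  1.023  0.206  1.632  2.049]
65 V m -1 -1 80 0.0 [-0.894  0.808  0.931  0.211  1.786  2.082]
```

Feasible plan: stand the cup at (395,-235), regrasp it at 65° tilt pointing left, and lay it in the V with its mouth towards +y. From there I regrasp from above, yaw 180° in the air and hang it.

Emit:
send_rows(offset=[[0.3, -0.1, 0], [0.7, -0.25, 0], [1, -0.4, 0], [1, -0.4, 0]], delta_rot=[[0, 0, 0], [0, 0, 0], [0, 0, 0], [0, 0, 0]])

```text
time: 24.9
tool_pos: [447.8, -339.3, 267.4]
tcp_rot: [3.141, 0.0, 1.572]
contact_force: [-0.1, -0.4, -2.1]
grip_width: 59.9
finger_force: 30.0
```

Emit:
send_rows(offset=[[0.4, -0.2, 0.1], [0.8, -0.4, 0.3], [0.88, -0.45, 0.6], [0.88, -0.45, 0.6]], delta_rot=[[0, 0, 0], [0, 0, 0], [0, 0, 0], [0, 0, 0]])

```text
time: 25.4
tool_pos: [393.7, -235.2, 193.0]
tcp_rot: [-3.139, -0.002, 1.571]
contact_force: [-0.8, 0.2, -1.0]
grip_width: 60.2
finger_force: 30.0
```

Emit:
send_rows(offset=[[0, 0, 0.3], [0, 0, 0.7], [0, 0, 1], [0, 0, 1], [0, 0, 1]], delta_rot=[[0, 0, 0], [0, 0, 0], [0, 0, 0], [0, 0, 0], [0, 0, 0]])

```text
time: 26.02
tool_pos: [396.3, -237.8, 76.0]
tcp_rot: [3.139, 0.002, 1.57]
contact_force: [-0.3, -0.7, -0.8]
grip_width: 60.3
finger_force: 30.0
```

Run:
```python
from g import *
snap("wrist","w12");o=get_obs();print(o["tool_pos"],o["time"],o["grip_width"])
goto([395,-235,27.5],R.from_euler("xyz",[np.pi,0,np.pi/2]).as_matrix())
```

```text
[ 396.2654 -237.6729   76.2217] 26.075 60.257976772032414
 off [ 0.0233 -0.0118  0.4059] rot [ 0.0005  0.0004 -0.0001]
```

Emit:
send_rows(offset=[[0, 0, 0.12], [0, 0, 0.28], [0, 0, 0.35], [0, 0, 0.37], [0, 0, 0.385], [0, 0, 0.385], [0, 0, 0.385]], delta_rot=[[0, 0, 0], [0, 0, 0], [0, 0, 0], [0, 0, 0], [0, 0, 0], [0, 0, 0], [0, 0, 0]])

```text
time: 26.95
tool_pos: [394.8, -236.1, 28.4]
tcp_rot: [3.141, 0.0, 1.571]
contact_force: [0.0, -0.2, -1.0]
grip_width: 60.0
finger_force: 30.0
```

Emit:
send_rows(offset=[[0, 0, 0.01], [0, 0, 0.015], [0, 0, 0.015]], delta_rot=[[0, 0, 0], [0, 0, 0], [0, 0, 0]])

```text
time: 27.32
tool_pos: [394.6, -236.1, 26.5]
tcp_rot: [3.141, 0.0, 1.571]
contact_force: [-1.2, 0.7, 2.5]
grip_width: 60.3
finger_force: 30.0
```

Emit:
send_rows(offset=[[0, 0, 0], [0, 0, 0], [0, 0, 0], [0, 0, 0], [0, 0, 0]], delta_rot=[[0, 0, 0], [0, 0, 0], [0, 0, 0], [0, 0, 0], [0, 0, 0]], grip=1)

```text
time: 27.95
tool_pos: [394.6, -236.0, 26.2]
tcp_rot: [3.142, -0.0, 1.571]
contact_force: [0.8, -0.1, -0.2]
grip_width: 91.8
finger_force: 0.0
```

Emit:
send_rows(offset=[[0, 0, -0.1], [0, 0, -0.4], [0, 0, -0.8], [0, 0, -1], [0, 0, -1]], delta_rot=[[0, 0, 0], [0, 0, 0], [0, 0, 0], [0, 0, 0], [0, 0, 0]])

```text
time: 28.58
tool_pos: [395.6, -236.8, 148.6]
tcp_rot: [3.138, 0.003, 1.571]
contact_force: [0.2, -0.1, -0.9]
grip_width: 92.1
finger_force: 0.0
```

```bash
cat > t3.py <<'E'
from g import *
from ik import best,frame,fk,p,ik
snap("wrist","w13");snap("side","s13");o=get_obs();print(o["time"],o["tool_pos"])
for n,z in(("cup_floor",4),("cup_mid",45)):
    print(n,[(x["confidence"],atz("wrist",x["uv"],z)) for x in finder.pinpoint(n,"wrist")[:1]])
s=finder.silhouettes("cup","wrist");
if s:
    c=max(cv2.findContours(s[0]["region"].astype(np.uint8),0,1)[0],key=cv2.contourArea);(u,v),r=cv2.minEnclosingCircle(c);print("sil",s[0]["box"],u,v,r,atz("wrist",(u,v),90))
Z=np.array([0,0,1.]);a=np.radians(65);az=np.radians(57);d=np.array([np.cos(az),np.sin(az),0])
B=np.array([395,-236,45.]);tz=np.sin(a)*d-np.cos(a)*Z;ty=-np.cross(Z,d);Rt=frame(tz,ty)
np.save("Rg.npy",Rt)
T=B+50*tz
q0=o["joint_positions"]
for h,up in((130,60),(110,0),(0,0)):
    t=T-h*tz+up*Z;goto(t,Rt,(h,up));s=ik(t,Rt,q0);print("   ",t,s.cost,s.x)
E
python3 t3.py
```

```text
28.675 [ 394.273 -235.716  146.012]
cup_floor [(0.8, array([ 395.822, -236.545,    4.   ]))]
cup_mid [(0.69, array([ 507.667, -154.524,   45.   ]))]
(130, 60) off [-0.511 -0.32   0.053] rot [-0.052  0.175  0.081]
    [ 355.511 -296.807  138.809] 2.8585526161167333e-30 [-1.388  0.768  1.582  0.686  1.742 -1.051]
(110, 0) off [-0.385 -0.237  0.623] rot [-0.052  0.175  0.081]
    [ 365.383 -281.606   70.357] 6.017650776290631e-29 [-1.367  0.87   1.627  0.693  1.62  -1.134]
(0, 0) off [0.311 0.216 1.011] rot [-0.052  0.175  0.081]
    [ 419.681 -197.995   23.869] 1.9437724909432176e-28 [-1.23   0.911  1.783  0.814  1.428 -1.216]
```

Emit:
send_rows(offset=[[-0.1, -0.05, 0], [-0.2, -0.1, 0], [-0.3, -0.15, 0], [-0.4, -0.2, 0.02], [-0.5, -0.3, 0.05], [-0.511, -0.32, 0.053], [-0.511, -0.32, 0.053], [-0.511, -0.32, 0.053]], delta_rot=[[-0.007, 0.025, 0.012], [-0.015, 0.05, 0.023], [-0.022, 0.075, 0.035], [-0.03, 0.1, 0.046], [-0.037, 0.125, 0.058], [-0.045, 0.15, 0.07], [-0.052, 0.175, 0.081], [-0.052, 0.175, 0.081]])

```text
time: 29.82
tool_pos: [355.0, -297.2, 137.2]
tcp_rot: [-3.135, -1.137, 0.988]
contact_force: [-0.6, -0.5, -0.3]
grip_width: 91.8
finger_force: 0.0
```

```bash
cat > t4.py <<'E'
from g import *
o=get_obs();print(o["time"],o["tool_pos"],o["joint_positions"])
Rt=np.load("Rg.npy");tz=Rt[:,2];T=np.array([394.8,-236.8,45])+50*tz
goto(T-110*tz,Rt,"pre");goto(T,Rt,"grasp")
E
python3 t4.py
```

```text
29.825 [ 354.9901 -297.2113  137.2402] [-1.3897  0.7708  1.5835  0.6841  1.7429 -1.0516]
pre off [-0.4429  0.0056  0.37  ] rot [-0.0001 -0.0004 -0.0005]
grasp off [-0.4454  0.0064  1.2867] rot [-0.0001 -0.0004 -0.0005]
```

Emit:
send_rows(offset=[[-0.15, 0, 0.1], [-0.35, 0, 0.2], [-0.445, 0.006, 0.37], [-0.445, 0.006, 0.37], [-0.445, 0.006, 0.37]], delta_rot=[[0, 0, 0], [0, 0, 0], [0, 0, 0], [0, 0, 0], [0, 0, 0]])

```text
time: 30.45
tool_pos: [366.9, -283.1, 73.3]
tcp_rot: [3.131, -1.131, 1.008]
contact_force: [0.3, 0.8, 0.4]
grip_width: 91.6
finger_force: 0.0
```

Emit:
send_rows(offset=[[0, 0, 0.2], [0, 0, 0.5], [0, 0, 0.8], [0, 0, 0.917], [0, 0, 0.917], [0, 0, 0.917]], delta_rot=[[0, 0, 0], [0, 0, 0], [0, 0, 0], [0, 0, 0], [0, 0, 0], [0, 0, 0]])

```text
time: 31.2
tool_pos: [420.6, -200.9, 26.4]
tcp_rot: [3.131, -1.132, 1.006]
contact_force: [-0.1, -0.4, -0.1]
grip_width: 92.0
finger_force: 0.0
```

```bash
python3 t4.py
python3 - <<'E'
from h import *
snap("side","s14");snap("scene","sc14");snap("wrist","w14")
for c in("side","scene","wrist"):print(c,[(x["box"],x["confidence"]) for x in finder.boxes_of("cup",c)[:1]],proj(c,np.array([394.8,-236.8,45])),proj(c,np.array([394.8,-236.8,90])))
E
```

```text
31.2 [ 420.6449 -200.8897   26.4184] [-1.2303  0.9014  1.7805  0.8114  1.4335 -1.2123]
pre off [-0.0179 -0.0173 -0.8992] rot [0.0001 0.0005 0.0008]
grasp off [-0.0152 -0.0177  0.0175] rot [0.0001 0.0005 0.0008]
side [([223.2, 233.3, 239.3, 263.2], 0.58)] [232.67842935 249.63681183] [232.05841231 239.83411106]
scene [([308.2, 208.1, 321.1, 232.2], 0.69)] [313.03700311 216.76578601] [314.21105794 207.68579515]
wrist [([178.5, 152.3, 332.6, 347.9], 0.92)] [252.86860436 264.77574924] [251.63819591 194.86378045]
```

Emit:
send_rows(offset=[[-0.01, -0.01, 0.01], [-0.01, -0.01, 0.01], [-0.01, -0.01, 0.01], [-0.01, -0.01, 0.01], [-0.01, -0.01, 0.01], [-0.01, -0.01, 0.01]], delta_rot=[[0, 0, 0], [0, 0, 0], [0, 0, 0], [0, 0, 0], [0, 0, 0], [0, 0, 0]], grip=0.5)

```text
time: 32.25
tool_pos: [420.0, -198.2, 24.5]
tcp_rot: [3.136, -1.133, 1.003]
contact_force: [-0.6, 0.7, -0.0]
grip_width: 59.4
finger_force: 30.0
```

Run:
```python
from g import *
from ik import *
o=get_obs();print(o["time"],o["tool_pos"],o["tcp_rot"],o["contact_force"],o["grip_width"])
tcp=o["tool_pos"];Rc=R.from_euler("xyz",o["tcp_rot"]).as_matrix()
# cup pose in tool frame (axis xy: gripped centre along tool y), origin on table
cup=np.array([394.8,-236.8,0.]);c=Rc.T@(cup+[0,0,45]-tcp);print("cup mid in tool",c)
c[1]=0;np.save("c.npy",c);np.save("Rg2.npy",Rc)
ps=.171;yv=np.array([-np.sin(ps),np.cos(ps),0]);a=np.radians(65)
tz=-np.cos(a)*yv-np.sin(a)*np.array([0,0,1.]);xv=np.array([np.cos(ps),np.sin(ps),0]);Rv=frame(tz,xv);np.save("Rv.npy",Rv)
mid=np.array([495.9,-396.5,110]);q=o["joint_positions"]
# interpolate: up 120, then to above V
Rot=lambda f:R.from_matrix(Rc)*R.from_rotvec(f*R.from_matrix(Rc.T@Rv).as_rotvec())
m0=cup+[0,0,45+150];m1=mid+[0,0,110]
for f in np.linspace(0,1,9):
    Rf=Rot(f).as_matrix();T=m0+(m1-m0)*f-Rf@c
    s=ik(T,Rf,q);q=s.x;w=fk(q,p)[2];print(f.round(2),T.round(),round(s.cost,6),q,w.round())
print("total deg",np.degrees(Rot(1).inv().__mul__(Rot(0)).magnitude()))
```

```text
32.25 [ 419.972 -198.226   24.451] [ 3.136 -1.133  1.003] [-0.571  0.659 -0.004] 59.420538957967445
cup mid in tool [ -0.919  -0.157 -50.428]
0.0 [ 420. -198.  174.] 0.0 [-1.229  0.628  1.764  0.805  1.636 -1.   ] [ 247. -465.  323.]
0.12 [ 429. -221.  169.] 0.0 [-1.168  0.569  1.68   0.718  1.573 -0.97 ] [ 282. -465.  375.]
0.25 [ 438. -246.  165.] 0.0 [-1.102  0.521  1.609  0.616  1.5   -0.947] [ 316. -454.  420.]
0.38 [ 447. -273.  162.] 0.0 [-1.031  0.483  1.554  0.5    1.418 -0.925] [ 350. -434.  458.]
0.5 [ 456. -300.  161.] 0.0 [-0.956  0.453  1.516  0.368  1.325 -0.901] [ 382. -407.  487.]
0.62 [ 466. -329.  161.] 0.0 [-0.879  0.432  1.497  0.22   1.22  -0.869] [ 411. -375.  505.]
0.75 [ 476. -358.  164.] 0.0 [-0.801  0.42   1.496  0.052  1.107 -0.82 ] [ 436. -340.  512.]
0.88 [ 488. -388.  168.] 0.0 [-0.727  0.417  1.513 -0.145  0.989 -0.745] [ 457. -304.  507.]
1.0 [ 499. -417.  174.] 0.0 [-0.66   0.426  1.545 -0.38   0.875 -0.629] [ 474. -271.  492.]
total deg 97.4774477387314
```

Emit:
send_rows(offset=[[0.03, 0, -0.014], [0.2, 0, -0.094], [0.5, 0, -0.234], [0.8, 0, -0.374], [0.906, 0, -0.424], [0.906, 0, -0.424]], delta_rot=[[0, 0, 0], [0, 0, 0], [0, 0, 0], [0, 0, 0], [0, 0, 0], [0, 0, 0]])

```text
time: 33.0
tool_pos: [419.7, -198.3, 144.5]
tcp_rot: [3.133, -1.131, 1.005]
contact_force: [-0.9, -0.0, -1.2]
grip_width: 59.5
finger_force: 30.0
```

```bash
cat > t5.py <<'E'
import sys
from g import *
o=get_obs();print(o["time"],o["tool_pos"],o["grip_width"],o["contact_force"])
Rc=R.from_euler("xyz",o["tcp_rot"]).as_matrix();Rv=np.load("Rv.npy");c=np.load("c.npy")
m0=o["tool_pos"]+Rc@c;m1=np.array([495.9,-396.5,110+float(sys.argv[1])]);print("mid",m0)
rv=R.from_matrix(Rc.T@Rv).as_rotvec();n=int(sys.argv[2])
for i in range(1,n+1):
    f=i/n*float(sys.argv[3]);Rf=(R.from_matrix(Rc)*R.from_rotvec(f*rv)).as_matrix();goto(m0+(m1-m0)*f-Rf@c,Rf,round(f,2))
E
python3 t5.py 100 8 0.6
```

```text
33.0 [ 419.7359 -198.2716  144.4756] 59.54508028365805 [-0.9485 -0.0216 -1.1846]
mid [ 394.6876 -236.8892  165.0937]
0.07 off [-0.0431  0.0994 -0.0584] rot [ 0.0034 -0.0177 -0.0092]
0.15 off [-0.086   0.2015 -0.1221] rot [ 0.0068 -0.0355 -0.0184]
0.22 off [-0.1281  0.3066 -0.1912] rot [ 0.0102 -0.0532 -0.0277]
0.3 off [-0.1685  0.4146 -0.2653] rot [ 0.0136 -0.071  -0.0369]
0.38 off [-0.2065  0.5256 -0.3442] rot [ 0.017  -0.0887 -0.0461]
0.45 off [-0.2416  0.6394 -0.4275] rot [ 0.0204 -0.1065 -0.0553]
0.53 off [-0.2729  0.7561 -0.5148] rot [ 0.0237 -0.1242 -0.0646]
0.6 off [-0.3     0.8753 -0.6056] rot [ 0.0271 -0.142  -0.0738]
```

Emit:
send_rows(offset=[[-0.043, 0.1, -0.058], [-0.086, 0.2, -0.12], [-0.128, 0.307, -0.19], [-0.17, 0.415, -0.265], [-0.207, 0.526, -0.344], [-0.24, 0.64, -0.43], [-0.273, 0.756, -0.515], [-0.3, 0.875, -0.606]], delta_rot=[[0.003, -0.018, -0.009], [0.007, -0.036, -0.018], [0.01, -0.053, -0.028], [0.014, -0.071, -0.037], [0.017, -0.089, -0.046], [0.02, -0.107, -0.055], [0.024, -0.124, -0.065], [0.027, -0.142, -0.074]])

```text
time: 34.0
tool_pos: [463.6, -323.3, 141.0]
tcp_rot: [2.991, -0.184, 1.483]
contact_force: [0.0, 0.3, -1.5]
grip_width: 59.2
finger_force: 30.0
```

```bash
python3 t5.py 60 6 1
```

```text
34.0 [ 463.5988 -323.3328  140.9828] 59.17941587913398 [ 0.0229  0.3395 -1.5483]
mid [ 455.1763 -332.6365  189.833 ]
0.17 off [-0.1289  0.0544  0.02  ] rot [ 0.003  -0.0158 -0.0081]
0.33 off [-0.2578  0.111   0.0357] rot [ 0.0059 -0.0316 -0.0162]
0.5 off [-0.3861  0.1699  0.0472] rot [ 0.0089 -0.0474 -0.0244]
0.67 off [-0.5133  0.231   0.0546] rot [ 0.0119 -0.0632 -0.0325]
0.83 off [-0.6388  0.2945  0.0581] rot [ 0.0149 -0.079  -0.0406]
1.0 off [-0.7623  0.3603  0.058 ] rot [ 0.0178 -0.0947 -0.0487]
```

Emit:
send_rows(offset=[[-0.129, 0.054, 0.02], [-0.258, 0.111, 0.036], [-0.386, 0.17, 0.047], [-0.513, 0.231, 0.055], [-0.639, 0.295, 0.058], [-0.762, 0.36, 0.058], [-0.762, 0.36, 0.058], [-0.762, 0.36, 0.058]], delta_rot=[[0.003, -0.016, -0.008], [0.006, -0.032, -0.016], [0.009, -0.047, -0.024], [0.012, -0.063, -0.033], [0.015, -0.079, -0.041], [0.018, -0.095, -0.049], [0.018, -0.095, -0.049], [0.018, -0.095, -0.049]])

```text
time: 35.0
tool_pos: [499.0, -416.1, 124.7]
tcp_rot: [3.141, 0.434, 1.74]
contact_force: [-0.5, 0.2, -0.8]
grip_width: 59.7
finger_force: 30.0
```

```bash
python3 t5.py 15 1 1;python3 t5.py 1 1 1
python3 - <<'E'
from h import *
snap("scene","sc15");snap("side","s15")
a=np.load("c.npy");o=get_obs();m=o["tool_pos"]+R.from_euler("xyz",o["tcp_rot"]).as_matrix()@a
ps=.171;yv=np.array([-np.sin(ps),np.cos(ps),0])
for c in("scene","side"):
    f=finder.pinpoint("cup_mid",c)[:1];g=finder.pinpoint("cup",c)[:1];print(c,f,proj(c,m),g,proj(c,m-45*yv))
E
```

```text
35.0 [ 498.9873 -416.0816  124.6669] 59.655504606002836 [-0.4795  0.1595 -0.7999]
mid [ 495.5119 -396.014   170.8087]
1.0 off [0.1553 0.0021 0.3483] rot [ 0.     -0.0004 -0.0003]
35.0 [ 498.9873 -416.0816  124.6669] 59.655504606002836 [-0.4795  0.1595 -0.7999]
mid [ 495.5119 -396.014   170.8087]
1.0 off [0.2044 0.002  0.4541] rot [ 0.     -0.0004 -0.0003]
scene [{'uv': [334.6, 160.6], 'confidence': 0.46}] [338.37503489 159.40930866] [{'uv': [350.5, 157.4], 'confidence': 0.62}] [347.20333767 154.70145323]
side [{'uv': [280.2, 244.1], 'confidence': 0.55}] [282.35977297 242.36413608] [{'uv': [290.3, 250.6], 'confidence': 0.64}] [291.80209609 250.90827941]
```

Emit:
send_rows(offset=[[0.05, 0, 0.12], [0.11, 0.001, 0.25], [0.155, 0.002, 0.35], [0.175, 0.002, 0.39], [0.19, 0.002, 0.42], [0.2, 0.002, 0.445], [0.204, 0.002, 0.454], [0.204, 0.002, 0.454]], delta_rot=[[0, 0, 0], [0, 0, 0], [0, 0, 0], [0, 0, 0], [0, 0, 0], [0, 0, 0], [0, 0, 0], [0, 0, 0]])

```text
time: 36.3
tool_pos: [500.1, -417.5, 66.5]
tcp_rot: [3.139, 0.438, 1.74]
contact_force: [-0.4, -0.0, -1.5]
grip_width: 59.4
finger_force: 30.0
```

```bash
python3 t5.py 0 1 1
```

```text
36.3 [ 500.1104 -417.4822   66.4552] 59.41618056259879 [-0.4241 -0.0431 -1.4813]
mid [ 496.5378 -397.2547  112.5196]
1.0 off [ 0.0159 -0.0049  0.016 ] rot [ 0.0002  0.0002 -0.0002]
```

Emit:
send_rows(offset=[[0.003, 0, 0.007], [0.006, 0, 0.013], [0.008, 0, 0.018], [0.01, 0, 0.021], [0.01, 0, 0.021]], delta_rot=[[0, 0, 0], [0, 0, 0], [0, 0, 0], [0, 0, 0], [0, 0, 0]])

```text
time: 36.92
tool_pos: [500.0, -417.6, 64.2]
tcp_rot: [3.139, 0.438, 1.74]
contact_force: [-2.8, 0.8, 6.2]
grip_width: 59.5
finger_force: 30.0
```

Contact at mid height 110.3 with 6 N, so the cup is seated in the V. I'll release it and back off.

Emit:
send_rows(offset=[[0, 0, 0], [0, 0, 0], [0, 0, 0], [0, 0, 0], [0, 0, 0]], delta_rot=[[0, 0, 0], [0, 0, 0], [0, 0, 0], [0, 0, 0], [0, 0, 0]], grip=1)

```text
time: 37.55
tool_pos: [500.0, -417.4, 63.3]
tcp_rot: [3.14, 0.437, 1.74]
contact_force: [-0.2, -0.1, 0.5]
grip_width: 91.5
finger_force: 0.0
```

Emit:
send_rows(offset=[[0, 0, -0.1], [0, 0, -0.4], [0, 0, -0.8], [0, 0, -1], [0, 0, -1], [0, 0, -1]], delta_rot=[[0, 0, 0], [0, 0, 0], [0, 0, 0], [0, 0, 0], [0, 0, 0], [0, 0, 0]])

```text
time: 38.3
tool_pos: [490.8, -367.2, 171.4]
tcp_rot: [3.141, 0.437, 1.741]
contact_force: [-0.9, 0.6, -1.1]
grip_width: 91.7
finger_force: 0.0
```

```bash
cat > t6.py <<'E'
from g import *
from ik import frame
snap("scene","sc16");snap("side","s16");snap("wrist","w16")
o=get_obs();print(o["time"],o["tool_pos"],o["joint_positions"])
ps=.171;yv=np.array([-np.sin(ps),np.cos(ps),0]);xv=np.array([np.cos(ps),np.sin(ps),0]);m=np.array([496.5,-397.5,110.])
for c in("scene","side","wrist"):
    for n,q in(("cup_mid",m),("cup",m-45*yv)):
        f=finder.pinpoint(n,c)[:1];print(c,n,f[0] if f else None,proj(c,q))
Rt=frame(np.array([0,0,-1.]),xv)
for h in(80,0):goto(m+[0,0,h-50],Rt,h)
E
python3 t6.py
```

```text
38.45 [ 490.612 -367.357  170.631] [-0.592  0.376  1.635 -0.413  0.864 -0.533]
scene cup_mid {'uv': [335.2, 172.7], 'confidence': 0.72} [336.247 172.381]
scene cup {'uv': [346.2, 172.7], 'confidence': 0.68} [344.868 167.643]
side cup_mid {'uv': [279.7, 256.0], 'confidence': 0.91} [282.259 257.075]
side cup {'uv': [292.5, 264.8], 'confidence': 0.96} [291.431 265.709]
wrist cup_mid {'uv': [259.5, 195.8], 'confidence': 0.59} [258.73  191.449]
wrist cup {'uv': [262.8, 231.8], 'confidence': 0.73} [258.773 228.912]
80 off [-0.119  0.002  0.348] rot [ 0.    0.07 -0.  ]
0 off [0.163 0.001 0.952] rot [ 0.    0.07 -0.  ]
```

The cup's pose in the V agrees in all three cameras. I'll regrasp it leaning the other way (from the south), so the tool points down-left at the peg. First I'll check that path.

```bash
cat > t7.py <<'E'
from g import *
from ik import *
Z=np.array([0,0,1.]);ps=.171;yv=np.array([-np.sin(ps),np.cos(ps),0]);xv=np.array([np.cos(ps),np.sin(ps),0]);a=np.radians(65)
mid=np.array([496.5,-397.5,110.]);peg=np.array([666.5,-165.3,95.])
tz=np.cos(a)*yv-np.sin(a)*Z
for k in(1,-1):
    R0=frame(tz,k*xv);q=best(mid+50*tz,R0,15).x;print("k",k,"V",q)
    for sgn in(1,-1):
      for azd in(90,70,110):
        q1=q.copy();mx=0;wz=[];qs=[]
        # two stage
        azf=np.radians(azd)-(np.pi/2+ps) # yaw of final d' relative to yv
        tot=azf+np.pi if sgn>0 else azf-np.pi
        N=24
        for i in range(N+1):
            f=i/N;mm=mid+[0,0,100]+(peg+[0,0,110]-mid-[0,0,100])*f
            yw=tot*min(1,f*1.5);pt=np.pi/2*max(0,(f-.33)*1.5)
            Rr=R.from_rotvec(yw*Z).as_matrix()
            ax=Rr@xv # mouth dir after yaw = Rr@yv ; pitch mouth down: rotate about axis mapping m->-Z
            mdir=Rr@yv;pax=np.cross(mdir,-Z)
            Rf=R.from_rotvec(min(pt,np.pi/2)*pax).as_matrix()@Rr@R0
            s=ik(mm+50*Rf[:,2],Rf,q1);mx=max(mx,s.cost);q1=s.x;qs.append(q1)
        s=ik(peg+50*Rf[:,2],Rf,q1);print(sgn,azd,"maxcost",round(mx,4),"end",q1,"hang",s.cost.round(5),s.x,"wc",fk(s.x,p)[2].round(),"maxstep",np.abs(np.diff(qs,axis=0)).max(0))
goto(mid+50*tz-120*tz,frame(tz,xv),"k1 pre");goto(mid+50*tz,frame(tz,xv),"k1")
E
python3 t7.py
```

```text
k 1 V [-0.895  0.874  1.019  0.207  1.634 -1.093]
1 90 maxcost 0.3756 end [-0.62   1.407  0.04   1.195  2.419 -3.11 ] hang 0.1699 [-0.626  1.556  0.04   1.143  2.373 -3.11 ] wc [ 760. -455.  176.] maxstep [0.106 0.52  0.867 0.492 0.754 0.223]
1 70 maxcost 0.2258 end [-0.657  1.151  0.522  0.973  2.108 -3.11 ] hang 0.28165 [-0.643  1.543  0.04   1.128  2.29  -3.11 ] wc [ 753. -468.  187.] maxstep [0.043 0.11  0.142 0.128 0.156 0.214]
1 110 maxcost 0.7781 end [-0.605  1.431  0.04   1.247  2.514 -3.11 ] hang 0.20305 [-0.614  1.576  0.04   1.175  2.464 -3.11 ] wc [ 765. -445.  159.] maxstep [0.211 0.589 0.918 0.775 0.878 0.233]
-1 90 maxcost 0.0 end [-0.678  1.055  0.771  0.907  2.031  2.57 ] hang 0.0 [-0.678  1.178  0.808  0.853  1.929  2.436] wc [ 667. -438.  222.] maxstep [0.088 0.058 0.107 0.191 0.148 0.401]
-1 70 maxcost 0.0 end [-0.742  0.883  1.153  1.003  1.692  2.552] hang 0.0 [-0.742  1.026  1.184  0.992  1.598  2.406] wc [ 573. -422.  222.] maxstep [0.09  0.057 0.108 0.214 0.154 0.448]
-1 110 maxcost 0.0 end [-0.595  1.29   0.242  0.933  2.419  2.659] hang 0.0 [-0.595  1.385  
[... 701 characters left out ...]
1 0.255]
-1 90 maxcost 2.0154 end [-0.242  0.368  2.095  3.322  0.28   3.11 ] hang 1.83893 [-0.271  0.55   2.069  3.154  0.28   3.11 ] wc [418. -37. 302.] maxstep [0.081 0.055 0.15  0.311 0.223 0.18 ]
-1 70 maxcost 1.5958 end [-0.183  0.388  2.033  3.74   0.28   3.11 ] hang 1.50371 [-0.205  0.566  2.011  3.598  0.28   3.11 ] wc [440. -13. 305.] maxstep [0.082 0.059 0.166 0.341 0.242 0.196]
-1 110 maxcost 2.3639 end [-0.33   0.347  2.135  2.824  0.28   3.11 ] hang 2.11005 [-0.356  0.534  2.1    2.675  0.28   3.11 ] wc [402. -68. 304.] maxstep [0.069 0.048 0.135 0.272 0.198 0.162]
k1 pre off [-0.46   0.002  0.199] rot [ 0.     0.139 -0.   ]
k1 off [0.306 0.001 0.842] rot [ 0.     0.139 -0.   ]
```

Emit:
send_rows(offset=[[-0.1, 0, 0.02], [-0.2, 0, 0.05], [-0.3, 0, 0.1], [-0.4, 0, 0.15], [-0.46, 0.002, 0.199], [-0.46, 0.002, 0.199], [-0.46, 0.002, 0.199]], delta_rot=[[0, 0.028, 0], [0, 0.056, 0], [0, 0.084, 0], [0, 0.112, 0], [0, 0.139, 0], [0, 0.139, 0], [0, 0.139, 0]])

```text
time: 39.62
tool_pos: [501.7, -426.4, 173.3]
tcp_rot: [3.14, -0.436, 1.742]
contact_force: [-0.4, -0.4, 0.7]
grip_width: 91.7
finger_force: 0.0
```

```bash
cat > t8.py <<'E'
from g import *
from ik import frame
o=get_obs();print(o["time"],o["tool_pos"],o["contact_force"])
Z=np.array([0,0,1.]);ps=.171;yv=np.array([-np.sin(ps),np.cos(ps),0]);xv=np.array([np.cos(ps),np.sin(ps),0]);a=np.radians(65)
tz=np.cos(a)*yv-np.sin(a)*Z;goto(np.array([496.5,-397.5,110.])+50*tz,frame(tz,xv))
E
python3 t8.py
```

```text
39.625 [ 501.724 -426.378  173.328] [-0.365 -0.385  0.714]
 off [-0.001 -0.004  0.998] rot [ 0.  0. -0.]
```

Emit:
send_rows(offset=[[0, 0, 0.2], [0, 0, 0.5], [0, 0, 0.8], [0, 0, 0.95], [0, -0.003, 0.998], [0, -0.003, 0.998], [0, -0.003, 0.998]], delta_rot=[[0, 0, 0], [0, 0, 0], [0, 0, 0], [0, 0, 0], [0, 0, 0], [0, 0, 0], [0, 0, 0]])

```text
time: 40.5
tool_pos: [493.5, -377.3, 67.0]
tcp_rot: [3.138, -0.433, 1.743]
contact_force: [-0.7, 0.6, -0.4]
grip_width: 91.8
finger_force: 0.0
```

Emit:
send_rows(offset=[[0, 0, 0], [0, 0, 0], [0, 0, 0], [0, 0, 0], [0, 0, 0]], delta_rot=[[0, 0, 0], [0, 0, 0], [0, 0, 0], [0, 0, 0], [0, 0, 0]], grip=0.5)

```text
time: 41.12
tool_pos: [492.3, -376.8, 65.3]
tcp_rot: [3.141, -0.436, 1.741]
contact_force: [-3.2, -1.0, 0.6]
grip_width: 59.2
finger_force: 30.0
```

```bash
python3 t8.py
```

```text
41.125 [ 492.285 -376.833   65.276] [-3.164 -1.046  0.64 ]
 off [-0.002  0.005  0.005] rot [ 0. -0. -0.]
```

Emit:
send_rows(offset=[[0.02, 0, -0.043], [0.1, 0, -0.215], [0.25, 0, -0.54], [0.387, 0, -0.83], [0.387, 0, -0.83], [0.387, 0, -0.83]], delta_rot=[[0, 0, 0], [0, 0, 0], [0, 0, 0], [0, 0, 0], [0, 0, 0], [0, 0, 0]])

```text
time: 41.88
tool_pos: [492.6, -376.3, 174.2]
tcp_rot: [3.14, -0.437, 1.742]
contact_force: [-0.3, -0.3, -1.3]
grip_width: 59.5
finger_force: 30.0
```

```bash
cat > t9.py <<'E'
import sys
from g import *
from ik import frame
np.set_printoptions(precision=3,suppress=True)
Z=np.array([0,0,1.]);ps=.171;yv=np.array([-np.sin(ps),np.cos(ps),0]);xv=np.array([np.cos(ps),np.sin(ps),0]);a=np.radians(65)
R0=frame(np.cos(a)*yv-np.sin(a)*Z,xv);A=np.array([496.5,-397.5,220.]);P=np.array([666.5,-165.3,205.]);tot=-ps-np.pi
def path(f):
    Rr=R.from_rotvec(tot*min(1,f*1.5)*Z).as_matrix();pt=min(max(0,(f-.33)*1.5),1)*np.pi/2
    Rf=R.from_rotvec(pt*np.cross(Rr@yv,-Z)).as_matrix()@Rr@R0
    return A+(P-A)*f+50*Rf[:,2],Rf
if __name__=="__main__":
    o=get_obs();print(o["time"],o["tool_pos"],o["grip_width"],o["joint_positions"])
    i0,N=int(sys.argv[1]),32
    for i in range(i0+1,min(i0+8,N)+1):t,Rf=path(i/N);goto(t,Rf,i)
E
python3 t9.py 0
```

```text
41.875 [ 492.624 -376.32   174.233] 59.489276866058454 [-0.895  0.789  0.887  0.216  1.847 -1.047]
1 off [0.042 0.083 0.02 ] rot [-0.01  -0.     0.022]
2 off [0.082 0.163 0.043] rot [-0.021 -0.     0.045]
3 off [0.118 0.243 0.064] rot [-0.031 -0.     0.067]
4 off [0.151 0.32  0.084] rot [-0.042 -0.     0.09 ]
5 off [0.18  0.395 0.102] rot [-0.052 -0.     0.112]
6 off [0.207 0.466 0.119] rot [-0.062 -0.     0.134]
7 off [0.232 0.535 0.135] rot [-0.073 -0.     0.157]
8 off [0.255 0.6   0.15 ] rot [-0.083 -0.     0.179]
```

Emit:
send_rows(offset=[[0.042, 0.083, 0.02], [0.082, 0.163, 0.043], [0.118, 0.243, 0.064], [0.151, 0.32, 0.084], [0.18, 0.395, 0.102], [0.207, 0.466, 0.119], [0.232, 0.535, 0.135], [0.255, 0.6, 0.15]], delta_rot=[[-0.01, 0, 0.022], [-0.021, 0, 0.045], [-0.031, 0, 0.067], [-0.042, 0, 0.09], [-0.052, 0, 0.112], [-0.062, 0, 0.134], [-0.073, 0, 0.157], [-0.083, 0, 0.179]])

```text
time: 42.88
tool_pos: [556.9, -328.8, 169.7]
tcp_rot: [-3.136, -0.436, 0.493]
contact_force: [0.8, -0.5, -1.3]
grip_width: 59.5
finger_force: 30.0
```

```bash
python3 t9.py 8
```

```text
42.875 [ 556.895 -328.793  169.697] 59.48520900125619 [-0.885  0.499  1.435  0.468  1.168  0.013]
9 off [0.065 0.002 0.023] rot [-0.011  0.     0.022]
10 off [ 0.119 -0.004  0.053] rot [-0.021  0.     0.044]
11 off [ 0.157 -0.016  0.081] rot [-0.031 -0.005  0.067]
12 off [ 0.179 -0.043  0.108] rot [-0.037 -0.016  0.091]
13 off [ 0.204 -0.079  0.133] rot [-0.043 -0.027  0.116]
14 off [ 0.233 -0.125  0.159] rot [-0.046 -0.037  0.141]
15 off [ 0.269 -0.177  0.185] rot [-0.047 -0.046  0.166]
16 off [ 0.313 -0.235  0.213] rot [-0.047 -0.055  0.193]
```

Emit:
send_rows(offset=[[0.065, 0.002, 0.023], [0.119, -0.004, 0.053], [0.157, -0.016, 0.081], [0.179, -0.043, 0.108], [0.204, -0.079, 0.133], [0.233, -0.125, 0.159], [0.269, -0.177, 0.185], [0.313, -0.235, 0.213]], delta_rot=[[-0.011, 0, 0.022], [-0.021, 0, 0.044], [-0.031, -0.005, 0.067], [-0.037, -0.016, 0.091], [-0.043, -0.027, 0.116], [-0.046, -0.037, 0.141], [-0.047, -0.046, 0.166], [-0.047, -0.055, 0.193]])

```text
time: 43.88
tool_pos: [582.8, -281.9, 162.6]
tcp_rot: [3.139, -0.032, -0.744]
contact_force: [0.1, -0.0, -1.5]
grip_width: 59.3
finger_force: 30.0
```

```bash
python3 t9.py 16
```

```text
43.875 [ 582.782 -281.873  162.623] 59.2894727351754 [-0.564  0.572  1.235 -0.008  1.304  1.752]
17 off [-0.035 -0.073  0.003] rot [ 0.    -0.011  0.025]
18 off [-0.072 -0.159  0.004] rot [ 0.002 -0.023  0.049]
19 off [-0.104 -0.253  0.002] rot [ 0.006 -0.034  0.074]
20 off [-0.131 -0.356 -0.002] rot [ 0.012 -0.045  0.098]
21 off [-0.149 -0.463 -0.008] rot [ 0.019 -0.055  0.123]
22 off [-0.172 -0.564 -0.016] rot [ 0.025 -0.066  0.13 ]
23 off [-0.198 -0.658 -0.027] rot [ 0.03  -0.077  0.13 ]
24 off [-0.224 -0.753 -0.039] rot [ 0.035 -0.088  0.129]
```

Emit:
send_rows(offset=[[-0.035, -0.073, 0.003], [-0.072, -0.159, 0.004], [-0.104, -0.253, 0.002], [-0.131, -0.356, -0.002], [-0.149, -0.463, -0.008], [-0.172, -0.564, -0.016], [-0.198, -0.658, -0.027], [-0.224, -0.753, -0.039]], delta_rot=[[0, -0.011, 0.025], [0.002, -0.023, 0.049], [0.006, -0.034, 0.074], [0.012, -0.045, 0.098], [0.019, -0.055, 0.123], [0.025, -0.066, 0.13], [0.03, -0.077, 0.13], [0.035, -0.088, 0.129]])

```text
time: 44.88
tool_pos: [623.9, -197.7, 166.3]
tcp_rot: [-3.138, 0.556, -1.566]
contact_force: [1.3, -0.0, -1.9]
grip_width: 59.4
finger_force: 30.0
```

```bash
python3 t9.py 24
```

```text
44.875 [ 623.854 -197.703  166.276] 59.38101394008238 [-0.656  0.797  0.947  0.439  1.741  2.481]
25 off [-0.084 -0.046  0.037] rot [-0.    -0.011  0.001]
26 off [-0.164 -0.09   0.069] rot [-0.    -0.023  0.001]
27 off [-0.243 -0.135  0.099] rot [-0.    -0.035  0.001]
28 off [-0.322 -0.179  0.127] rot [-0.    -0.046  0.001]
29 off [-0.4   -0.224  0.152] rot [-0.    -0.058  0.001]
30 off [-0.477 -0.269  0.175] rot [-0.    -0.07   0.001]
31 off [-0.554 -0.313  0.197] rot [-0.    -0.082  0.001]
32 off [-0.626 -0.358  0.218] rot [-0.    -0.092  0.001]
```

Emit:
send_rows(offset=[[-0.084, -0.046, 0.037], [-0.164, -0.09, 0.069], [-0.243, -0.135, 0.099], [-0.322, -0.179, 0.127], [-0.4, -0.224, 0.152], [-0.477, -0.269, 0.175], [-0.554, -0.313, 0.197], [-0.626, -0.358, 0.218]], delta_rot=[[0, -0.011, 0.001], [0, -0.023, 0.001], [0, -0.035, 0.001], [0, -0.046, 0.001], [0, -0.058, 0.001], [0, -0.07, 0.001], [0, -0.082, 0.001], [0, -0.092, 0.001]])

```text
time: 45.88
tool_pos: [666.8, -120.2, 183.2]
tcp_rot: [3.136, 1.134, -1.578]
contact_force: [0.4, -0.3, -1.9]
grip_width: 59.1
finger_force: 30.0
```

Emit:
send_rows(offset=[[0, 0, 0], [0, 0, 0]], delta_rot=[[0, 0, 0], [0, 0, 0]])

```text
time: 46.12
tool_pos: [666.8, -120.7, 184.8]
tcp_rot: [-3.141, 1.129, -1.571]
contact_force: [-0.7, -0.1, -1.6]
grip_width: 59.3
finger_force: 30.0
```

```bash
cat > t10.py <<'E'
from t9 import *
snap("side","s20");snap("scene","sc20");snap("wrist","w20")
o=get_obs();Rc=R.from_euler("xyz",o["tcp_rot"]).as_matrix();m=o["tool_pos"]-50*Rc[:,2]
print(o["time"],o["tool_pos"],"mid",m,"axis",Rc@np.linalg.inv(R0)@yv)
for c in("scene","side","wrist"):
    for n,q in(("cup_mid",m),("cup",m+[0,0,45]),("peg_top",np.array([666.5,-165.3,136]))):
        f=finder.pinpoint(n,c)[:1];print(c,n,[(x["uv"],round(x["confidence"],2)) for x in f],proj(c,q))
Rf=path(1)[1]
for h in(110,45,10,2):goto(np.array([666.5,-165.3,95+h])+50*Rf[:,2],Rf,h)
E
python3 t10.py
```

```text
46.275 [ 666.972 -120.745  186.051] mid [ 666.868 -165.926  207.468] axis [ 0.002 -0.006 -1.   ]
scene cup_mid [([369.3, 208.3], 0.37)] [259.252 143.989]
scene cup [([281.1, 200.4], 0.73)] [259.329 133.719]
scene peg_top [([255.8, 145.5], 0.62)] [259.035 159.607]
side cup_mid [([294.4, 182.8], 0.5)] [294.69  178.789]
side cup [([297.8, 166.2], 0.39)] [295.234 167.961]
side peg_top [([295.4, 194.7], 0.92)] [293.69  195.135]
wrist cup_mid [([259.8, 263.1], 0.88)] [262.124 264.343]
wrist cup [] [262.127 366.201]
wrist peg_top [([193.7, 114.2], 0.67)] [262.842 119.876]
110 off [0.011 0.004 0.011] rot [-0.    -0.001  0.   ]
45 off [0.501 0.005 0.242] rot [-0.    -0.001  0.   ]
10 off [0.764 0.005 0.367] rot [-0.    -0.001  0.   ]
2 off [0.825 0.005 0.395] rot [-0.    -0.001  0.   ]
```

Emit:
send_rows(offset=[[0.1, 0.003, 0.05], [0.2, 0.005, 0.1], [0.3, 0.005, 0.145], [0.4, 0.005, 0.193], [0.5, 0.005, 0.242], [0.5, 0.005, 0.242]], delta_rot=[[0, 0, 0], [0, 0, 0], [0, 0, 0], [0, 0, 0], [0, -0.001, 0], [0, -0.001, 0]])

```text
time: 47.48
tool_pos: [666.0, -119.7, 117.2]
tcp_rot: [3.139, 1.138, -1.574]
contact_force: [-0.7, -0.1, -1.7]
grip_width: 59.2
finger_force: 30.0
```

Run:
```python
from t9 import *
snap("side","s21");o=get_obs();Rc=R.from_euler("xyz",o["tcp_rot"]).as_matrix();print(o["time"],o["tool_pos"]-50*Rc[:,2],o["contact_force"],o["moment"])
Rf=path(1)[1]
for h in(5,0,-2):goto(np.array([666.5,-165.3,95+h])+50*Rf[:,2],Rf,h)
```

```text
47.525 [ 666.261 -165.205  139.293] [-0.435 -0.185 -1.72 ] [-0.671  0.068 -0.018]
5 off [ 0.298 -0.001  0.137] rot [-0.  0.  0.]
0 off [ 0.336 -0.001  0.155] rot [-0.  0.  0.]
-2 off [ 0.351 -0.001  0.162] rot [-0.  0.  0.]
```

Free insertion with no force. Next I'll lower gently to contact.

Emit:
send_rows(offset=[[0.08, 0, 0.037], [0.16, 0, 0.074], [0.24, 0, 0.111], [0.28, 0, 0.129], [0.3, 0, 0.138], [0.315, 0, 0.145], [0.325, 0, 0.15], [0.325, 0, 0.15]], delta_rot=[[0, 0, 0], [0, 0, 0], [0, 0, 0], [0, 0, 0], [0, 0, 0], [0, 0, 0], [0, 0, 0], [0, 0, 0]])

```text
time: 48.52
tool_pos: [666.5, -120.1, 76.1]
tcp_rot: [-3.138, 1.136, -1.568]
contact_force: [-0.2, 0.0, -1.1]
grip_width: 59.2
finger_force: 30.0
```

Run:
```python
from t9 import *
o=get_obs();Rc=R.from_euler("xyz",o["tcp_rot"]).as_matrix();print(o["time"],o["tool_pos"]-50*Rc[:,2],o["contact_force"],o["moment"])
print("down 1mm in tool units",Rc.T@[0,0,-1/120])
```

```text
48.525 [ 666.466 -165.409   97.141] [-0.248  0.019 -1.056] [-0.631  0.063 -0.   ]
down 1mm in tool units [0.008 0.    0.004]
```

Emit:
send_rows(offset=[[0.006, 0, 0.003], [0.012, 0, 0.006], [0.018, 0, 0.008], [0.023, 0, 0.011], [0.023, 0, 0.011]], delta_rot=[[0, 0, 0], [0, 0, 0], [0, 0, 0], [0, 0, 0], [0, 0, 0]])

```text
time: 49.15
tool_pos: [666.6, -119.8, 74.4]
tcp_rot: [-3.134, 1.137, -1.564]
contact_force: [-0.6, 1.2, 5.3]
grip_width: 59.5
finger_force: 30.0
```

The cup is carried by the head, with 5 N upward. Releasing and backing off.

Emit:
send_rows(offset=[[0, 0, 0], [0, 0, 0], [0, 0, 0], [0, 0, 0], [0, 0, 0]], delta_rot=[[0, 0, 0], [0, 0, 0], [0, 0, 0], [0, 0, 0], [0, 0, 0]], grip=1)

```text
time: 49.78
tool_pos: [666.5, -120.0, 72.8]
tcp_rot: [-3.138, 1.136, -1.569]
contact_force: [0.2, -0.6, 0.6]
grip_width: 91.9
finger_force: 0.0
```

Emit:
send_rows(offset=[[0, 0, -0.1], [0, 0, -0.35], [0, 0, -0.7], [0, 0, -1], [0, 0, -1], [0, 0, -1]], delta_rot=[[0, 0, 0], [0, 0, 0], [0, 0, 0], [0, 0, 0], [0, 0, 0], [0, 0, 0]])

```text
time: 50.52
tool_pos: [666.2, -228.6, 122.8]
tcp_rot: [-3.14, 1.136, -1.571]
contact_force: [-0.0, 0.0, 0.4]
grip_width: 91.7
finger_force: 0.0
```

Run:
```python
from t9 import *
for c in("side","scene","wrist"): snap(c,c+"_end")
o=get_obs();print(o["time"],o["tool_pos"],o["grip_width"])
for c in("side","scene","wrist"):
    for n,q in(("cup_mid",[666.5,-165.3,95]),("cup",[666.5,-165.3,140]),("lid",[497,-158,86]),("label_roll",[607,-279,0]),("tape_roll",[363,-473,0]),("tea_bottle",[755,164,0])):
        f=finder.pinpoint(n,c)[:1];print(c,n,[(x["uv"],round(x["confidence"],2)) for x in f],proj(c,np.array(q,float)))
    b=finder.boxes_of("cup",c)[:1];print(b)
```

```text
50.675 [ 666.39  -227.499  123.216] 91.87479379833479
side cup_mid [] [293.241 204.142]
side cup [] [293.735 194.241]
side lid [([248.0, 218.3], 0.57)] [250.107 218.198]
side label_roll [([290.6, 248.2], 0.77)] [293.276 247.777]
side tape_roll [([251.5, 312.9], 0.74)] [254.177 313.015]
side tea_bottle [([273.8, 169.8], 0.78)] [273.132 173.955]
[]
scene cup_mid [([254.5, 169.6], 0.93)] [258.973 168.096]
scene cup [([260.8, 160.8], 0.71)] [259.041 158.763]
scene lid [] [279.525 197.722]
scene label_roll [([293.7, 186.0], 0.39)] [291.458 186.714]
scene tape_roll [([371.4, 207.6], 0.71)] [370.249 209.494]
scene tea_bottle [([167.7, 199.5], 0.94)] [171.908 199.7  ]
[{'box': [251.9, 156.4, 268.6, 183.0], 'confidence': 0.82}]
wrist cup_mid [([457.8, 177.9], 0.71)] [260.941 191.905]
wrist cup [([260.9, 248.0], 0.86)] [260.919 248.125]
wrist lid [([464.9, 179.4], 0.74)] [463.7   182.634]
wrist label_roll [] [376.448 -20.157]
wrist tape_roll [([259.8, 193.4], 0.55)] [-5845.978  2937.971]
wrist tea_bottle [([205.0, 166.6], 0.66)] [211.652 165.435]
[{'box': [223.6, 126.1, 297.8, 252.4], 'confidence': 0.88}]
```

```bash
python3 -c "
from plant import ticket
print(ticket.close_job())"
```

```text
the job is handed in; nothing more can be done
None
```

The job is handed in at about 51 s of the 72 s limit: the lid lies knob up on the ledge against the lip, and the cup was laid in the V rest, let go and regrasped, and now hangs upside down on the peg, with its final position checked by camera measurement only (picture views used up) and no verdict returned at hand-in; before the V rest I had to set the cup down on the table once, to take it from the side.

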